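Batch-weigh finned heat sinks on an arrested beam

ROBOT

A 6-joint arm with a two-finger parallel gripper is mounted at the origin on the work surface. World frame = base frame: x ahead of the robot, y to its left, z up, the work surface at z = 0. Lengths are in m, angles in rad, forces in N, time in s.
With the tool pointing down it reaches from about 0.3 to 0.775 m from the base axis. Payload 14.6 kg.
Tool frame: the origin (TCP) lies at the very end of the fingers, on their centre line; the grasp point (between the pads) lies 19 mm behind it; z points along the fingers, y is the line along which they close (so a half turn about z gives the same grasp; the last joint's range is limited). The gripper opens to 94 mm and grips with 3 to 60 N. Pads are 16 mm wide; open, the fingers measure 119 mm over their backs; the gripper's body (75 mm by 177 mm) begins 78 mm behind the grasp point.
Start: joints at [-1.261, 0.3, 1.521, -0, 1.321, -0.067], TCP at [0.202, -0.511, 0.205] pointing down, gripper open.
Joint ranges: [-3.03, 3.03], [-0.79, 2.21], [0.23, 2.52], [-1.04, 4.18], [0, 3.07], [-2.55, 2.55]. Speed limits (rad/s): [2.22, 2.22, 2.57, 3.14, 3.14, 3.14].

INTERFACE

Orientations are given as [roll, pitch, yaw] about the fixed x, y, z axes, in that order (R = Rz(yaw) Ry(pitch) Rx(roll)).
In Python, from station import ctrl, camera, camera_info, finder gives the robot as it stands.
- The arm moves only by the tool carry_out, never from a script. Its argument "motion" is a list of rows, each a list of 2 entries, a list of its own where there are three numbers: the shift along the tool's x, y, z as a fraction of full scale, then the turn about the tool's z as a fraction of full scale. A call has 1 to 12 rows; each row is the pose to reach, as a shift and turn from the pose commanded when the call began, along the tool's axes at that moment, turning the shorter way round; what a row does not reach only later rows make up. Full scale, the value 1, is 200 mm for a shift and 360 degrees for a turn. A row lasts 1/10 s, in which the tool goes at most 50 mm and 8.59 degrees, less where a joint would pass 70% of its speed; a pose out of reach is approached as far as the arm can. A call with a number of a shift or a turn outside -1 to 1 is refused whole. A call with a gripper value outside its range is refused whole. "hand" is the closure, from -1 (fully open) to 1 (shut), set as the call begins (left out, the last holds). The fingers move at their own pace and stop on an object; "force" is the grip in N (left out, the last holds). Time passes only in rows, so rows that repeat a pose let the fingers close. It gives the time, the measured TCP pose, the force, the opening and the grip force at its end, in the units of the state.
- ctrl.get_obs(): the state, without advancing time (a new reading comes with each control period).
- camera(name): name is "scene" or "top"; returns (picture, depth): 384x512x3 uint8, blue, green, red; 384x512 float32, m along the optical axis (not along the pixel's ray), 0 where there is no reading.
- camera_info(name): a dict with "camera_matrix" (3x3 intrinsics, pixels), "dist_coeffs" ([k1, k2, p1, p2, k3] as OpenCV has them; the pictures are not rectified), "origin" and "attitude" of the camera in the world. Camera axes: x right, y down, z forward; pixel columns grow to the right and rows downward; lengths in m; the calibration is good to about 2 mm. A picture is of the moment at which its call begins. camera_info takes no time and is no camera call.
- ctrl.hand_in(): hands the job in; it is judged then, once.
Trained networks look in the newest picture that a camera, given by its name, has taken for a name from the list of things; names that differ only in an ending like _2 or _b are one class to them, and where a whole thing is asked for, a point or a joint stands for the part that bears it (a point fixed in the world has none). Each returns a list of dicts, best first, with "conf" (0 to 1); they miss things now and then, are a little off and sometimes report something else, mostly with a low value. They report only what shows in the picture. A call takes as long as a camera call. They do not tell look-alikes from the thing itself.
- finder.boxes_of(camera, query): "location" ([column, row] in pixels, amid what is visible of it).
- finder.cut_out(camera, query): "mask" (384x512 bool, what is visible of it) and "location" ([column, row] in pixels, amid what is visible of it).
- finder.pinpoint(camera, query): "location" ([column, row] in pixels: a listed point, or the origin of a listed thing).
The state is a dict: "time_s": time; "qpos": joint angles; "joint_vel": joint speeds; "tau": joint torques, N m; "ee_pos": TCP position; "eef_rot": TCP orientation; "force": force on the tool from outside, world axes, zero at the start; "moment": the same for the moment, N m; "grip_width": finger opening in m; "grip_force": force on a finger pad.
Only numpy, scipy, OpenCV 4.12 (cv2) and the standard library are available. Lean on these libraries where they do the work, as an engineer would, in place of code of your own. Each camera call takes 0.05 s, during which the arm holds its last target. There are 200 camera calls.

TASK

Weigh the amplifier heat sinks as one batch: with the beam arrested, set every heat sink present into the comb cradle, centred so that each of its four fins is fully home in one of the cradle's four gaps, then throw the arrest lever right over to release the beam and let it sink to its stop. Throw the lever right back to arrest it level with the whole batch still in the cradle, and only then move all the heat sinks across to the comb of the carrying rack, centred and fully home in the same way. Leave the beam arrested, and do not disturb the tape, the jar or the screwdriver.

Things in the scene. Friction and masses are not known exactly. Their poses are not given: they have to be found in the camera images.
- sink0: finned aluminium heat sink, 280 g +-15 %, fins down; None: absent. Origin: centre of underside, at the fin tips; z up. Plate 46 (x) x 100 (y) x 8 mm, top at z = 34; on it a rib to grip, 14 (x) x 70 (y) x 22 mm, top at z = 56; below it four fins, 46 (x) x 8 (y) x 26 mm deep, at y = -36, -12, 12, 36 mm. A half turn about z makes no difference
- sink1: heat sink just like sink0, or absent (None)
- sink2: heat sink just like sink0, or absent (None)
- sink3: heat sink just like sink0, or absent (None)
- cradle (a point): aluminium comb cradle on the beam: centre of the floor between its fins, 65 mm up when level; moves with the beam. x along the fins, y along the beam. Five fins 240 (x) x 9 (y) x 24 mm tall at y = -48, -24, 0, 24, 48 mm: four 15 mm gaps, shut at the ends by plates 30 mm tall. A heat sink is home with its fin tips on the floor: origin at y = 0, z = 0 here; four fit along x, 58 mm apart
- rack_floor (a point): carrying rack fixed to the bench: plywood board 260 (x) x 150 (y) mm with a light wooden comb. Centre of the floor between its fins, 22 mm above the bench; x along the fins, y across. The comb's sizes, and how heat sinks stand in it, are just those of cradle
- comparator: grey foot of the weighing beam, fixed: plate 130 x 280 x 14 mm, two posts up to 99 mm. Origin on the bench right under the beam's pivot, which is 82 mm up, axis along x; y along the beam towards the cradle, whose floor centre is at y = 140 mm; a counterweight 56 mm across is at y = -110 mm, its top at z = 107 mm
- beam (a joint): tilt of the beam in rad: 0 level, + cradle down, stops at +-0.12. With three or four heat sinks in the cradle it sinks to its stop when released; empty, it goes the other way. Two lifters under it drop as the arrest lever goes over: locked level at 0, free to its stop from about 0.8; the returning lever levels it again
- arrest (a joint): arrest lever, 0 to 1.0 rad. 0, as it starts: leaning 0.5 rad to the comparator's -x (towards the robot), beam arrested. 1.0: leaning 0.5 rad to +x, beam released. Stays where it is left; about 7 N at the knob moves it; a hard tug on the cradle can drag it along. Hinge along y at x = -85, y = 0, z = 45 mm of the comparator's frame
- arrest_tip (a point): centre of the black ball, 28 mm across, at the end of the arrest lever, 90 mm from its hinge on a rod 12 mm thick
- tape: roll of yellow masking tape lying flat, 100 mm across, 25 mm high, bystander
- jar: closed jar 64 mm across, 100 mm tall, bystander
- driver: screwdriver lying on the bench, bystander
Things that resemble listed ones, but are neither listed nor needed, are in the scene too. What is shaped like the sink1 but purple or red is not meant.

How it is judged:
On the way, in this order (a step that is already met when the one before it is completed fails the run):
1. every heat sink present is fully home in the cradle, let go, with the beam arrested (y of sink0 in the frame of cradle between -0.006 and 0.006 m and x of sink0 in the frame of cradle between -0.108 and 0.108 m and z of sink0 in the frame of cradle between -0.005 and 0.006 m and angle between the y axis of each of sink0, sink1, sink2, sink3 and the y axis of cradle, either way round below 0.2 rad and y of sink1 in the frame of cradle between -0.006 and 0.006 m and x of sink1 in the frame of cradle between -0.108 and 0.108 m and z of sink1 in the frame of cradle between -0.005 and 0.006 m and y of sink2 in the frame of cradle between -0.006 and 0.006 m and x of sink2 in the frame of cradle between -0.108 and 0.108 m and z of sink2 in the frame of cradle between -0.005 and 0.006 m and y of sink3 in the frame of cradle between -0.006 and 0.006 m and x of sink3 in the frame of cradle between -0.108 and 0.108 m and z of sink3 in the frame of cradle between -0.005 and 0.006 m and value of joint arrest below 0.15 rad and value of joint beam between -0.03 and 0.03 rad and contact force between the fingers and sink0 below 0.3 N and contact force between the fingers and sink1 below 0.3 N and contact force between the fingers and sink2 below 0.3 N and contact force between the fingers and sink3 below 0.3 N), for 0.3 s.
2. the arrest lever is thrown over (above 0.85 rad) and the beam has sunk under the batch (above 0.09 rad), every heat sink still home in the cradle (y of sink0 in the frame of cradle between -0.006 and 0.006 m and x of sink0 in the frame of cradle between -0.108 and 0.108 m and z of sink0 in the frame of cradle between -0.005 and 0.006 m and angle between the y axis of each of sink0, sink1, sink2, sink3 and the y axis of cradle, either way round below 0.2 rad and y of sink1 in the frame of cradle between -0.006 and 0.006 m and x of sink1 in the frame of cradle between -0.108 and 0.108 m and z of sink1 in the frame of cradle between -0.005 and 0.006 m and y of sink2 in the frame of cradle between -0.006 and 0.006 m and x of sink2 in the frame of cradle between -0.108 and 0.108 m and z of sink2 in the frame of cradle between -0.005 and 0.006 m and y of sink3 in the frame of cradle between -0.006 and 0.006 m and x of sink3 in the frame of cradle between -0.108 and 0.108 m and z of sink3 in the frame of cradle between -0.005 and 0.006 m and value of joint arrest above 0.85 rad and value of joint beam above 0.09 rad), for 0.3 s.
3. the lever is back (below 0.15 rad) and the beam level, every heat sink still home in the cradle (y of sink0 in the frame of cradle between -0.006 and 0.006 m and x of sink0 in the frame of cradle between -0.108 and 0.108 m and z of sink0 in the frame of cradle between -0.005 and 0.006 m and angle between the y axis of each of sink0, sink1, sink2, sink3 and the y axis of cradle, either way round below 0.2 rad and y of sink1 in the frame of cradle between -0.006 and 0.006 m and x of sink1 in the frame of cradle between -0.108 and 0.108 m and z of sink1 in the frame of cradle between -0.005 and 0.006 m and y of sink2 in the frame of cradle between -0.006 and 0.006 m and x of sink2 in the frame of cradle between -0.108 and 0.108 m and z of sink2 in the frame of cradle between -0.005 and 0.006 m and y of sink3 in the frame of cradle between -0.006 and 0.006 m and x of sink3 in the frame of cradle between -0.108 and 0.108 m and z of sink3 in the frame of cradle between -0.005 and 0.006 m and value of joint arrest below 0.15 rad and value of joint beam between -0.03 and 0.03 rad), for 0.3 s.
At the end, for the whole second after the job is handed in: every heat sink present stands at rest fully home in the rack's comb: origin within 6 mm of the comb's middle across the fins (y), within 108 mm along them (x), within 6 mm of the floor, its y axis within 0.2 rad of the comb's; the arrest lever is below 0.15 rad and the beam within 0.03 rad of level (y of sink0 in the frame of rack_floor between -0.006 and 0.006 m and x of sink0 in the frame of rack_floor between -0.108 and 0.108 m and z of sink0 in the frame of rack_floor between -0.005 and 0.006 m and angle between the y axis of each of sink0, sink1, sink2, sink3 and the y axis of rack_floor, either way round below 0.2 rad and y of sink1 in the frame of rack_floor between -0.006 and 0.006 m and x of sink1 in the frame of rack_floor between -0.108 and 0.108 m and z of sink1 in the frame of rack_floor between -0.005 and 0.006 m and y of sink2 in the frame of rack_floor between -0.006 and 0.006 m and x of sink2 in the frame of rack_floor between -0.108 and 0.108 m and z of sink2 in the frame of rack_floor between -0.005 and 0.006 m and y of sink3 in the frame of rack_floor between -0.006 and 0.006 m and x of sink3 in the frame of rack_floor between -0.108 and 0.108 m and z of sink3 in the frame of rack_floor between -0.005 and 0.006 m and value of joint arrest below 0.15 rad and value of joint beam between -0.03 and 0.03 rad and linear speed of each of sink0, sink1, sink2, sink3 below 0.02 m/s); the robot touches nothing.
It fails at once if the tape is pushed more than 30 mm or tipped over (distance of tape from where it was at the start of the episode above 0.03 m or angle between tape's own z axis and vertical above 0.5 rad).
It fails at once if the jar is pushed more than 30 mm or tipped over (distance of jar from where it was at the start of the episode above 0.03 m or angle between jar's own z axis and vertical above 0.5 rad).
It fails at once if the screwdriver is pushed more than 30 mm or tipped over (distance of driver from where it was at the start of the episode above 0.03 m).
Of sink0, sink1, sink2, sink3 only 3 to 4 are there at a start; the rules pass over those that are not, and their reading is None.
At some moment in a run one of sink0, sink1, sink2, sink3 may be knocked a few centimetres aside while the robot is not near it.
Once in a run the grip may slacken for a moment while it holds something.
It also fails if it takes over 210 s, if anything falls off the work surface, if the arm or the gripper's body presses on something with over 40 N, if the wrist force passes 120 N, or if a joint passes its speed limit or range.

## Working session

There is one attempt and no reset: what is moved stays moved. The work goes in short steps, Python scripts to look and compute and a tool call to move; the robot and the scene stay as the last step left them, time stands still between calls to the robot, and variables do not carry over. Pictures are saved under pics/ and viewed, at most 14 in all, crops included, and the job is handed in when it is done.

Besides the shell and the picture viewer there is one more tool, called after ">>>" by a JSON object that holds its "api" and its "payload", one argument or row to a line. carry_out: Moves the arm, as the interface text tells. Its arguments: {"type":"object","properties":{"motion":{"type":"array","items":{"type":"array"}},"hand":{"type":"number"},"force":{"type":"number"}},"required":["motion"]}

```bash
ls; mkdir -p pics
cat > h.py <<'E'
import numpy as np, cv2
from station import ctrl, camera, camera_info, finder
from scipy.spatial.transform import Rotation as R
def cam(n):
    i=camera_info(n); K=np.array(i["camera_matrix"],float); d=np.array(i["dist_coeffs"],float)
    a=np.array(i["attitude"],float)
    M=a if a.shape==(3,3) else R.from_euler('xyz',a).as_matrix()
    return K,d,M,np.array(i["origin"],float)
def world(n,depth):
    K,d,M,o=cam(n); h,w=depth.shape
    u,v=np.meshgrid(np.arange(w),np.arange(h))
    p=cv2.undistortPoints(np.stack([u,v],-1).reshape(-1,1,2).astype(np.float64),K,d).reshape(h,w,2)
    c=np.dstack([p,np.ones((h,w))])*depth[...,None]
    return c@M.T+o
def pix_at_z(n,px,z):
    K,d,M,o=cam(n)
    p=cv2.undistortPoints(np.array(px,float).reshape(-1,1,2),K,d).reshape(-1,2)
    r=np.c_[p,np.ones(len(p))]@M.T
    return o+r*((z-o[2])/r[:,2])[:,None]
E
cat > a.py <<'E'
from h import *
for n in("scene","top"):
    i=camera_info(n);print(n,i["origin"],i["attitude"],i["camera_matrix"][0])
    im,de=camera(n); cv2.imwrite(f"pics/{n}0.png",cv2.resize(im,(800,600))); np.save(f"{n}.npy",de); np.save(f"{n}_im.npy",im)
    for q in("sink0","cradle","rack_floor","comparator","arrest_tip","tape","jar","driver"):
        print(q,[(np.round(r["location"]).tolist(),round(r["conf"],2)) for r in finder.pinpoint(n,q)[:8]])
print(ctrl.get_obs())
E
python3 a.py
```

```text
pics
scene [ 0.96445498 -0.67909966  0.68270519] [-2.16305331 -0.01506396  0.5440364 ] [364.92818188   0.         256.7720223 ]
sink0 [([250.0, 191.0], 0.82), ([293.0, 205.0], 0.8), ([261.0, 226.0], 0.78), ([229.0, 216.0], 0.78), ([363.0, 190.0], 0.6), ([236.0, 161.0], 0.55)]
cradle [([228.0, 252.0], 0.89)]
rack_floor [([291.0, 167.0], 0.78)]
comparator [([184.0, 303.0], 0.75), ([264.0, 225.0], 0.64)]
arrest_tip [([142.0, 242.0], 0.64)]
tape [([330.0, 249.0], 0.64), ([288.0, 208.0], 0.49)]
jar [([240.0, 339.0], 0.63), ([329.0, 250.0], 0.17)]
driver [([351.0, 217.0], 0.78)]
top [0.3278272  0.02442895 1.46936649] [-3.0100335  -0.01982279 -1.54500763] [452.84463385   0.         265.43803076]
sink0 [([214.0, 221.0], 0.86), ([257.0, 220.0], 0.83), ([215.0, 174.0], 0.82), ([210.0, 259.0], 0.71), ([160.0, 270.0], 0.7), ([257.0, 184.0], 0.69), ([150.0, 127.0], 0.56)]
cradle [([320.0, 178.0], 0.74)]
rack_floor [([161.0, 198.0], 0.56)]
comparator [([359.0, 188.0], 0.61)]
arrest_tip [([363.0, 224.0], 0.62), ([203.0, 119.0], 0.25)]
tape [([254.0, 125.0], 0.69)]
jar [([363.0, 144.0], 0.92), ([360.0, 191.0], 0.19)]
driver [([204.0, 120.0], 0.47)]
{'time_s': 0.9, 'qpos': array([-1.26058288e+00,  2.99889402e-01,  1.52101113e+00,  1.87213540e-05,
        1.32065195e+00, -6.65899144e-02]), 'joint_vel': array([ 7.77134871e-04,  7.85312280e-04, -1.34515017e-03,  2.67317676e-03,
       -1.73394751e-03,  3.86760552e-05]), 'tau': array([ 7.23216090e-04, -5.31664002e+01, -3.52909613e+01,  7.08404020e-02,
        2.13068118e-02, -2.66112073e-05]), 'ee_pos': array([ 0.20237919, -0.51141135,  0.20544668]), 'eef_rot': array([ 3.14155136e+00, -1.54256243e-05,  3.76798732e-01]), 'force': array([ 0.10099643, -0.28655358, -0.87599968]), 'moment': array([-0.00018633, -0.03449158,  0.02967857]), 'grip_force': 0.0, 'grip_width': 0.09403113061690221}
```

View pics/top0.png

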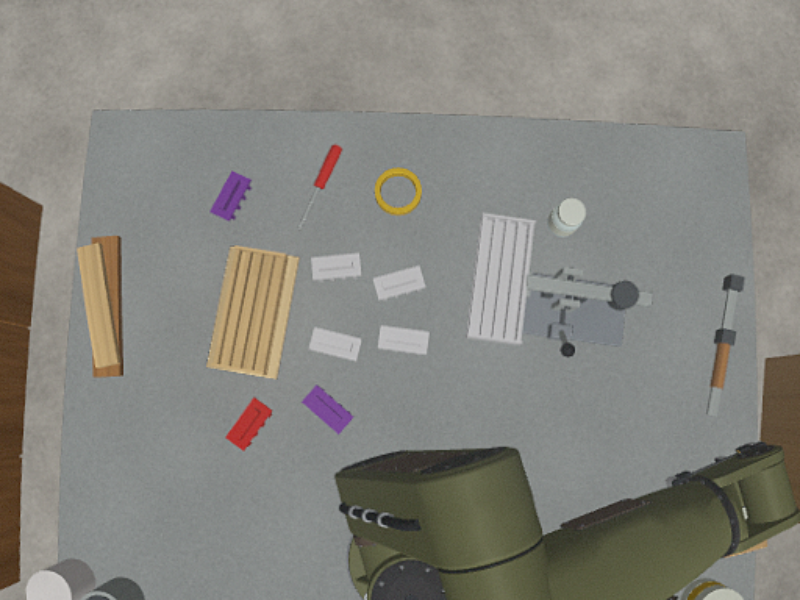

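View pics/scene0.png

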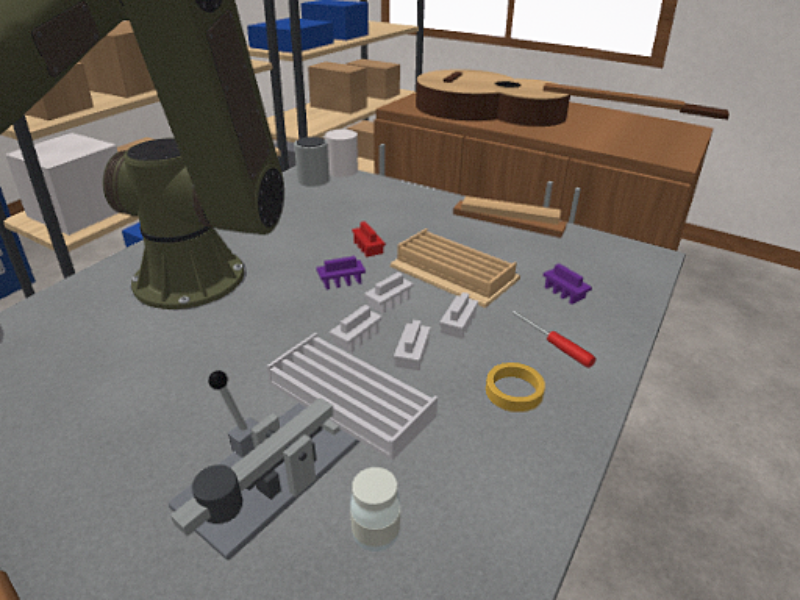

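Top picture (800x600): four aluminium sinks at (336,266), (399,283), (335,344), (403,340). The look-alikes are purple at (231,196) and (328,410), and red at (249,424). The rack is at (253,312), the aluminium cradle at (502,278), the lever ball at (568,350), the jar at (568,215), the tape at (398,190) and the screwdriver at (320,185). I choose the four grey-white ones.

```bash
cat >> h.py <<'E'
def fitcomb(P,fz,floor,cands_rot0,c0):
    pass
def rect(pts):
    (c,(w,h),a)=cv2.minAreaRect(pts[:,:2].astype(np.float32)*1000)
    a=np.deg2rad(a)
    if w<h: w,h=h,w; a+=np.pi/2      # a: direction of long side
    return np.array(c)/1000,w,h,(a+np.pi/2)%np.pi-np.pi/2
def sinks(n,im,W,lo=0.0,area=None):
    """aluminium heat sinks standing on a floor at height lo: plate + rib pixels"""
    hsv=cv2.cvtColor(im,cv2.COLOR_BGR2HSV)
    m=((W[...,2]>lo+.029)&(W[...,2]<lo+.064)&(hsv[...,1]<60)&(W[...,0]>.2)&(W[...,0]<.8)&(abs(W[...,1])<.6)).astype(np.uint8)
    if area is not None: m&=area.astype(np.uint8)
    k,l,s,c=cv2.connectedComponentsWithStats(m)
    out=[]
    for i in range(1,k):
        if s[i,4]<150 or s[i,4]>1500: continue
        p=W[l==i]; q=rect(p); r=p[p[:,2]>lo+.046]
        out.append((np.round(c[i]),s[i,4],np.round(q[0],4),np.round(q[1:3],1),round(q[3],3),np.round(p[:,:2].mean(0),4),
           (np.round(rect(r)[0],4),np.round(rect(r)[1:],2),np.round(np.median(r[:,2]),4)) if len(r)>20 else None))
    return out
E
cat > b.py <<'E'
from h import *
for n in("top","scene"):
    im=np.load(n+"_im.npy"); de=np.load(n+".npy"); W=world(n,de); print(n,np.median(W[de>0][:,2]))
    for s in sinks(n,im,W): print(*s)
    k=[(203,45),(315,45)]
    if n=="top":
        for nm,lo,hi,(u0,u1,v0,v1) in(("cradle",.08,.105,(295,347,130,225)),("rack",.036,.06,(130,195,150,246))):
            w=W[v0:v1,u0:u1].reshape(-1,3); p=w[(w[:,2]>lo)&(w[:,2]<hi)]; print(nm,len(p),rect(p),np.percentile(p[:,2],[5,50,95]))
    for q,z in(("cradle",.065),("rack_floor",.022),("arrest_tip",.124),("comparator",0),("sink0",0),("jar",0),("tape",0)):
        pass
ims=np.load("top_im.npy")[150:240,125:360]
cv2.imwrite("pics/c1.png",cv2.resize(ims,None,fx=3.4,fy=3.4,interpolation=cv2.INTER_CUBIC))
print(pix_at_z("top",[[320,178]],.065),pix_at_z("top",[[161,198]],.022),pix_at_z("top",[[363,224]],.124),pix_at_z("scene",[[142,242]],.124),pix_at_z("scene",[[228,252]],.065),pix_at_z("scene",[[291,167]],.022))
E
python3 b.py
```

```text
top -0.0007778951959998004
[214. 171.] 426 [0.5933 0.1666] [100.5  47.9] -1.446 [0.592  0.1665] (array([0.5935, 0.1664]), array([70.22, 16.66, -1.43]), np.float64(0.0554))
[255. 181.] 395 [0.5643 0.0356] [100.4  43.7] -1.266 [0.563  0.0358] (array([0.5644, 0.0357]), array([69.27, 11.93, -1.26]), np.float64(0.0559))
[358. 208.] 182 [ 0.492  -0.2988] [70.1 46.3] -0.119 [ 0.4836 -0.2945] (array([ 0.4921, -0.2987]), array([70.1 , 46.25, -0.12]), np.float64(0.0516))
[214. 219.] 442 [0.4359 0.162 ] [101.1  46.2] 1.363 [0.4353 0.1607] (array([0.4356, 0.1617]), array([69.58, 13.97,  1.36]), np.float64(0.0563))
[258. 217.] 444 [0.4483 0.0231] [99.7 45.7] 1.471 [0.4478 0.0231] (array([0.4484, 0.0233]), array([69.98, 14.41,  1.46]), np.float64(0.0556))
cradle 1470 (array([ 0.57056702, -0.18262332]), 250.59828186035156, 135.82431030273438, np.float64(-0.10819544665832215)) [0.08362615 0.09021411 0.09627424]
rack 1424 (array([0.49844006, 0.33980063]), 249.7207794189453, 109.67221069335938, np.float64(-0.13744108332708205)) [0.03804875 0.04565619 0.052237  ]
scene 0.0011762407840086864
[248. 184.]
[... 845 characters left out ...]
), np.float64(0.0525))
[172. 306.] 185 [ 0.5576 -0.3432] [61.7 24. ] 1.178 [ 0.5615 -0.3431] (array([ 0.5631, -0.3438]), array([63.6 , 13.24,  1.45]), np.float64(0.0556))
[192. 303.] 200 [ 0.5888 -0.3088] [41.9 13.8] 1.416 [ 0.5923 -0.3132] (array([ 0.5932, -0.3105]), array([41.88, 13.5 ,  1.18]), np.float64(0.0553))
[240. 337.] 336 [ 0.7183 -0.3242] [63.1 31.2] 0.428 [ 0.7251 -0.3285] (array([ 0.7183, -0.3244]), array([63.04, 31.07,  0.42]), np.float64(0.0548))
[[ 0.5734152  -0.16962149  0.065     ]] [[0.50065722 0.33829579 0.022     ]] [[ 0.42681552 -0.29354583  0.124     ]] [[ 0.43195091 -0.2852549   0.124     ]] [[ 0.57806388 -0.15700916  0.065     ]] [[0.49254801 0.35765936 0.022     ]]
```

View pics/c1.png

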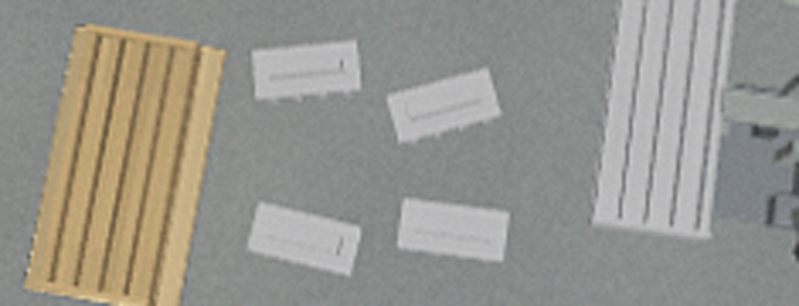

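Crop: the four bright aluminium sinks lie between the wooden rack (left) and the aluminium cradle (right), and no purple or red piece is among them. Next I fit the poses precisely with a box model.

```bash
cat >> h.py <<'E'
from scipy.optimize import least_squares
def box(p,c,s):
    q=abs(p-np.array(c))-np.array(s)/2
    return np.linalg.norm(np.maximum(q,0),axis=1)+np.minimum(q.max(1),0)
COMB=[((0,y,.012),(.24,.009,.024)) for y in(-.048,-.024,0,.024,.048)]+[((0,0,-.003),(.25,.105,.006)),((.1225,0,.015),(.005,.105,.03)),((-.1225,0,.015),(.005,.105,.03))]
SINK=[((0,0,.03),(.046,.1,.008)),((0,0,.045),(.014,.07,.022))]+[((0,y,.013),(.046,.008,.026)) for y in(-.036,-.012,.012,.036)]
def fit(P,model,x0,freez=False,half=(.13,.06),zr=(-.01,.07)):
    """x0=(x,y,z,yaw) of model frame -> fitted, rms mm, n"""
    x=np.array(x0,float)
    def loc(x): 
        c,s=np.cos(x[3]),np.sin(x[3]); d=P-x[:3]
        return np.c_[c*d[:,0]+s*d[:,1],-s*d[:,0]+c*d[:,1],d[:,2]]
    P0=P
    for it in range(3):
        P=P0; l=loc(x); P=P0[(abs(l[:,0])<half[0])&(abs(l[:,1])<half[1])&(l[:,2]>zr[0])&(l[:,2]<zr[1])]
        f=lambda x:np.min([box(loc(x),*b) for b in model],0)*1000
        r=least_squares(f,x,loss="soft_l1",f_scale=1.5,x_scale=[.001,.001,.001,.01]); x=r.x
    return x,np.median(abs(f(x))),len(P)
def fitall(P,model,x0,**k):
    best=None
    for dy in(-.012,-.006,0,.006,.012):
        c=np.array(x0,float); c[:2]+=dy*np.array([-np.sin(c[3]),np.cos(c[3])])
        r=fit(P,model,c,**k)
        if best is None or r[1]<best[1]: best=r
    return best
def snap(n):
    im,de=camera(n); W=world(n,de); return im,W,W[(de>0)]
E
cat > c.py <<'E'
from h import *
for n in("top","scene"):
    W=world(n,np.load(n+".npy")); P=W[np.load(n+".npy")>0]
    for nm,x0,k in(("cradle",(.5725,-.167,.065,-.108),dict(zr=(.006,.04))),("rack",(.498,.34,.022,-.137),dict(zr=(.006,.04)))):
        x,m,N=fitall(P,COMB,x0,**k); print(n,nm,np.round(x,4),round(m,2),N)
    for x0 in((.5933,.1666,0,-1.446),(.5643,.0356,0,-1.266),(.4359,.162,0,1.363),(.4483,.0231,0,1.471)):
        x0=list(x0); a=x0[3]; x0[3]=a-np.pi/2 if a>0 else a+np.pi/2
        x,m,N=fit(P,SINK,x0,half=(.03,.058),zr=(.01,.07)); print(n,"sink",np.round(x,4),round(m,2),N)
E
python3 c.py
```

```text
top cradle [ 0.571  -0.169   0.0683 -0.1129] 1.2 1511
top rack [ 0.5012  0.3635  0.0241 -0.141 ] 1.18 1290
top sink [0.5939 0.1659 0.0016 0.1162] 1.4 459
top sink [0.5659 0.0366 0.0014 0.2993] 1.5 422
top sink [ 0.4359  0.1626  0.002  -0.2231] 1.64 464
top sink [ 0.4487  0.0227  0.002  -0.0802] 1.65 457
scene cradle [ 0.5738 -0.1421  0.067  -0.1111] 0.6 2903
scene rack [ 0.4988  0.3421  0.0239 -0.1369] 1.04 1435
scene sink [0.5949 0.1682 0.0014 0.1257] 0.69 400
scene sink [0.5643 0.0379 0.0013 0.2985] 0.68 458
scene sink [ 0.4341  0.1639  0.0014 -0.2104] 0.82 403
scene sink [ 0.4465  0.0253  0.0013 -0.1036] 0.71 484
```

```bash
cat > d.py <<'E'
from h import *
for n in("top","scene"):
    de=np.load(n+".npy");W=world(n,de); P=W[de>0]
    for nm,x0 in(("cradle",(.571,-.169,.067,-.112)),("rack",(.4988,.3421,.0235,-.138))):
        for dy in(-.024,0,.024):
            c=np.array(x0); c[:2]+=dy*np.array([-np.sin(c[3]),np.cos(c[3])])
            x,m,N=fit(P,COMB,c,zr=(.006,.04))
            d=P-x[:3];s,co=np.sin(x[3]),np.cos(x[3]);l=np.c_[co*d[:,0]+s*d[:,1],-s*d[:,0]+co*d[:,1],d[:,2]]
            l=l[(abs(l[:,0])<.11)&(l[:,2]>.018)&(l[:,2]<.034)]
            print(n,nm,np.round(x,4),round(m,2),N,"fin-top counts at y bins", [int((abs(l[:,1]-y)<.007).sum()) for y in np.arange(-.096,.097,.024)])
E
python3 d.py
```

```text
top cradle [ 0.5683 -0.1928  0.0685 -0.1131] 1.3 1295 fin-top counts at y bins [62, 40, 43, 185, 182, 197, 183, 195, 0]
top cradle [ 0.571  -0.169   0.0683 -0.1128] 1.2 1511 fin-top counts at y bins [40, 43, 192, 188, 200, 186, 198, 0, 0]
top cradle [ 0.5739 -0.145   0.0682 -0.114 ] 1.17 1193 fin-top counts at y bins [43, 195, 190, 201, 186, 197, 0, 0, 0]
top rack [ 0.4946  0.3158  0.0239 -0.1426] 1.16 1259 fin-top counts at y bins [0, 0, 0, 181, 195, 198, 191, 184, 0]
top rack [ 0.4978  0.3397  0.024  -0.1392] 1.19 1577 fin-top counts at y bins [0, 0, 180, 194, 197, 189, 184, 0, 0]
top rack [ 0.5012  0.3635  0.0241 -0.1411] 1.17 1289 fin-top counts at y bins [0, 180, 192, 196, 188, 179, 0, 0, 0]
scene cradle [ 0.5687 -0.1898  0.0669 -0.1128] 0.63 3111 fin-top counts at y bins [124, 65, 66, 367, 371, 361, 349, 349, 0]
scene cradle [ 0.5712 -0.166   0.0669 -0.112 ] 0.61 3667 fin-top counts at y bins [66, 67, 367, 371, 361, 349, 351, 0, 0]
scene cradle [ 0.5738 -0.1421  0.067  -0.1111] 0.6 2903 fin-top counts at y bins [65, 366, 367, 359, 347, 346, 0, 0, 0]
scene rack [ 0.4954  0.3184  0.0239 -0.1367] 1.03 1196 fin-top counts at y bins [0, 0, 0, 147, 150, 150, 146, 141, 0]
scene rack [ 0.4988  0.3421  0.0239 -0.1369] 1.04 1435 fin-top counts at y bins [0, 0, 147, 151, 151, 147, 139, 0, 0]
scene rack [ 0.5021  0.3658  0.0239 -0.1362] 1.07 1038 fin-top counts at y bins [0, 148, 151, 153, 148, 139, 0, 0, 0]
```

```bash
cat > plan.py <<'E'
import sys
from h import *
def frame(x,y,yaw,s=0.,floor=0.): return np.array([x+s*np.cos(yaw),y+s*np.sin(yaw),floor,yaw])
CR=(.5711,-.1675,-.1124); RK=(.4983,.3409,-.138)
def pose(S,dz,off=(0,0)):   # tool pose gripping a sink at S=(x,y,floor,yaw); dz = height of fin tips above floor
    return [S[0]+off[0],S[1]+off[1],S[2]+.036+dz,(S[3]+np.pi/2)]
def plan(calls,start=None):
    """calls: list of (label,[(pose,step_m,extra_rows),...])"""
    if start is None:
        o=ctrl.get_obs(); start=[*o["ee_pos"],o["eef_rot"][2]]; print("start",np.round(start,4),"F",np.round(o["force"],1),"w",round(o["grip_width"],4),"gf",round(o["grip_force"],1),"t",o["time_s"])
    cur=np.array(start,float)
    for lab,tg in calls:
        yaw=cur[3]; tx=np.array([np.cos(yaw),np.sin(yaw),0]); ty=np.array([np.sin(yaw),-np.cos(yaw),0]); rows=[]; p=cur.copy()
        for T,step,extra in tg:
            T=np.array(T,float); T[3]=p[3]+(T[3]-p[3]+np.pi)%(2*np.pi)-np.pi
            n=int(max(1,np.ceil(np.linalg.norm(T[:3]-p[:3])/step),np.ceil(abs(T[3]-p[3])/np.deg2rad(8.5))))
            for i in range(1,n+1):
                q=p+(T-p)*i/n; d=q[:3]-cur[:3]
                rows.append([[round(d@tx/.2,3),round(d@ty/.2,3),round(-d[2]/.2,3)],round(-(q[3]-yaw)/(2*np.pi),3)])
            rows+= [rows[-1]]*extra; p=T
        bad=max(abs(v) for r in rows for v in r[0])>1
        print(lab,len(rows),"BAD" if bad or len(rows)>12 else "",str(rows).replace(" ",""))
        (a,b,c),t=rows[-1]; cur=np.array([*(cur[:3]+.2*(a*tx+b*ty)-[0,0,.2*c]),yaw-t*2*np.pi])
E
cat > p1.py <<'E'
from plan import *
D=np.array([.4476,.0240,0,-.092])
y0=.377
plan([("a",[((.28,-.36,.205,.8),.05,0)]),("b",[((.38,-.17,.205,1.3),.05,0)]),
("c",[(pose(D,.06),.05,1)]),("d",[(pose(D,.0),.015,2)])])
E
python3 p1.py
```

```text
start [ 0.2024 -0.5114  0.2054  0.3768] F [ 0.1 -0.3 -0.9] w 0.094 gf 0.0 t 0.9
a 4  [[[np.float64(0.16),np.float64(-0.14),np.float64(0.001)],np.float64(-0.017)],[[np.float64(0.32),np.float64(-0.281),np.float64(0.001)],np.float64(-0.034)],[[np.float64(0.48),np.float64(-0.421),np.float64(0.002)],np.float64(-0.051)],[[np.float64(0.639),np.float64(-0.561),np.float64(0.002)],np.float64(-0.067)]]
b 5 BAD [[[np.float64(0.206),np.float64(-0.061),np.float64(0.0)],np.float64(-0.016)],[[np.float64(0.412),np.float64(-0.122),np.float64(0.0)],np.float64(-0.032)],[[np.float64(0.618),np.float64(-0.183),np.float64(0.0)],np.float64(-0.048)],[[np.float64(0.824),np.float64(-0.244),np.float64(0.0)],np.float64(-0.064)],[[np.float64(1.03),np.float64(-0.305),np.float64(0.0)],np.float64(-0.08)]]
c 6 BAD [[[np.float64(0.205),np.float64(0.013),np.float64(0.109)],np.float64(-0.006)],[[np.float64(0.41),np.float64(0.026),np.float64(0.218)],np.float64(-0.011)],[[np.float64(0.615),np.float64(0.04),np.float64(0.327)],np.float64(-0.017)],[[np.float64(0.82),np.float64(0.053),np.float64(0.436)],np.float64(-0.023)],[[np.float64(1.025),np.float64(0.066),np.float64(0.545)],np.float64(-0.028)],[[np.float64(1.025),np.float64(0.066),np.float64(0.545)],np.float64(-0.028)]]
d 7  [[[np.float64(-0.0),np.float64(0.0),np.float64(0.06)],np.float64(-0.0)],[[np.float64(-0.0),np.float64(0.0),np.float64(0.12)],np.float64(-0.0)],[[np.float64(-0.0),np.float64(0.0),np.float64(0.18)],np.float64(-0.0)],[[np.float64(-0.0),np.float64(0.0),np.float64(0.24)],np.float64(-0.0)],[[np.float64(-0.0),np.float64(0.0),np.float64(0.3)],np.float64(-0.0)],[[np.float64(-0.0),np.float64(0.0),np.float64(0.3)],np.float64(-0.0)],[[np.float64(-0.0),np.float64(0.0),np.float64(0.3)],np.float64(-0.0)]]
```

>>> {"api": "carry_out", "payload": {
  "motion": [
    [[0.16,-0.14,0],-0.02],
    [[0.32,-0.28,0],-0.04],
    [[0.48,-0.42,0],-0.06],
    [[0.65,-0.56,0],-0.08],
    [[0.8,-0.7,0],-0.1],
    [[0.95,-0.84,0],-0.12],
    [[0.95,-0.84,0],-0.13]
  ],
  "hand": -0.3,
  "force": 40
}}

```text
time_s: 1.6
ee_pos: [0.3186, -0.2822, 0.2058]
eef_rot: [3.141, -0.0, 1.202]
force: [0.3, 0.3, -0.3]
grip_width: 0.0612
grip_force: 0.0
```

```bash
python3 - <<'E'
s=open('plan.py').read()
a=s.index("            for i in range(1,n+1)"); b=s.index("            rows+= [rows")
s=s[:a]+'''            d=T[:3]-cur[:3]; rows.append([[round(float(v),3) for v in(d@tx/.2,d@ty/.2,-d[2]/.2)],round(float(-(T[3]-yaw)/(2*np.pi)),3),n+extra]); p=T
'''+s[s.index("        bad="):].replace("len(rows)>12","sum(r[2] for r in rows)>12").replace("print(lab,len(rows),","print(lab,").replace('(a,b,c),t=rows','(a,b,c),t,_=rows')
open('plan.py','w').write(s)
E
cat > p1.py <<'E'
from plan import *
D=np.array([.4476,.0240,0,-.092])
plan([("c",[((.42,-.06,.2,1.35),.05,0)]),("d",[(pose(D,.06),.05,1),(pose(D,.0),.015,2)])])
E
python3 p1.py
```

```text
start [ 0.3186 -0.2822  0.2058  1.2021] F [ 0.3  0.3 -0.3] w 0.0612 gf 0.0 t 1.6
c BAD [[[1.219,0.073,0.029],-0.024,5]]
d  [[[0.44,0.044,0.52],-0.02,4],[[0.44,0.044,0.82],-0.02,7]]
```

```bash
cat > p1.py <<'E'
from plan import *
D=np.array([.4476,.0240,0,-.092])
plan([("c",[((.39,-.11,.2,1.4),.05,0)]),("d",[(pose(D,.06),.05,1),(pose(D,.0),.015,2)])],start=(.3173,-.2853,.2054,1.1936))
E
python3 p1.py
```

```text
c  [[[0.949,0.015,0.027],-0.033,4]]
d  [[[0.709,0.171,0.52],-0.012,5],[[0.709,0.171,0.82],-0.012,7]]
```

>>> {"api": "carry_out", "payload": {
  "motion": [
    [[0.24,0,0],-0.01],
    [[0.48,0,0.01],-0.02],
    [[0.72,0.01,0.02],-0.03],
    [[0.95,0.015,0.027],-0.033],
    [[0.95,0.015,0.027],-0.033],
    [[0.95,0.015,0.027],-0.033],
    [[0.95,0.015,0.027],-0.033]
  ]
}}

```text
time_s: 2.3
ee_pos: [0.3898, -0.1105, 0.2001]
eef_rot: [3.142, 0.0, 1.4]
force: [-0.2, 0.2, -0.2]
grip_width: 0.0611
grip_force: 0.0
```

Run:
```python
from plan import *
plan([],None)
D=np.array([.4476,.0240,0,-.092])
plan([("d",[(pose(D,.06),.05,1),(pose(D,.0),.015,2)])])
im,W,P=snap("top")
for x0 in((.594,.167,0,.121),(.565,.0373,0,.299),(.435,.1633,0,-.217),(.4476,.024,0,-.092)):
    x,m,N=fit(P,SINK,x0,half=(.03,.058),zr=(.01,.07)); print(np.round(x,4),round(m,2),N)
```

```text
start [ 0.3898 -0.1105  0.2001  1.4   ] F [-0.2  0.2 -0.2] w 0.0611 gf 0.0 t 2.3
start [ 0.3898 -0.1105  0.2001  1.4   ] F [-0.2  0.2 -0.2] w 0.0611 gf 0.0 t 2.3
d  [[[0.712,0.171,0.52],-0.013,5],[[0.712,0.171,0.82],-0.013,7]]
[0.5936 0.1663 0.0018 0.1228] 1.51 462
[0.5664 0.037  0.0021 0.3024] 1.57 425
[ 0.4358  0.1616  0.0011 -0.2134] 1.57 465
[ 0.4485  0.0248  0.0017 -0.115 ] 1.72 455
```

>>> {"api": "carry_out", "payload": {
  "motion": [
    [[0.24,0.06,0.17],-0.004],
    [[0.48,0.11,0.34],-0.008],
    [[0.712,0.171,0.5],-0.014],
    [[0.712,0.171,0.52],-0.014],
    [[0.712,0.171,0.6],-0.014],
    [[0.712,0.171,0.68],-0.014],
    [[0.712,0.171,0.76],-0.014],
    [[0.712,0.171,0.82],-0.014],
    [[0.712,0.171,0.82],-0.014],
    [[0.712,0.171,0.82],-0.014]
  ]
}}

```text
time_s: 3.35
ee_pos: [0.448, 0.0243, 0.0364]
eef_rot: [3.141, -0.0, 1.488]
force: [-0.0, -0.8, -0.0]
grip_width: 0.0612
grip_force: 0.0
```

>>> {"api": "carry_out", "payload": {
  "motion": [
    [[0,0,0],0],
    [[0,0,0],0],
    [[0,0,0],0],
    [[0,0,0],0],
    [[0,0,0],0],
    [[0,0,-0.08],0],
    [[0,0,-0.2],0],
    [[0,0,-0.35],0],
    [[0,0,-0.5],0],
    [[0,0,-0.6],0],
    [[0,0,-0.6],0],
    [[0,0,-0.6],0]
  ],
  "hand": 1,
  "force": 40
}}

```text
time_s: 4.55
ee_pos: [0.4476, 0.0249, 0.1556]
eef_rot: [3.142, 0.0, 1.489]
force: [-0.2, 0.1, -0.4]
grip_width: 0.0004
grip_force: 0.0
```

Run:
```python
from plan import *
S=frame(*CR,s=.087,floor=.065)
plan([("over",[((.52,-.05,.16,S[3]+np.pi/2),.025,0)]),("over2",[(pose(S,.045),.025,3)]),("down",[(pose(S,.014),.005,3)]),("down",[(pose(S,.0005),.005,3)])])
o=ctrl.get_obs(); t=o["ee_pos"]; yw=o["eef_rot"][2]-np.pi/2
for n in("top","scene"):
    im,W,P=snap(n)
    x,m,N=fit(P,SINK,(t[0],t[1],t[2]-.036,yw),half=(.03,.058),zr=(-.005,.036)); print(n,np.round(x,4),round(m,2),N)
    cv2.imwrite(f"pics/g_{n}.png",im)
print(t,yw)
```

```text
start [0.4476 0.0249 0.1556 1.489 ] F [-0.2  0.1 -0.4] w 0.0004 gf 0.0 t 4.55
over  [[[-0.343,0.391,-0.022],0.005,5]]
over2  [[[-0.555,0.756,0.07],-0.0,11]]
down  [[[0.0,-0.0,0.155],-0.0,10]]
down  [[[0.0,-0.0,0.067],-0.0,6]]
top [ 0.4476  0.0249  0.1196 -0.0818] nan 0
scene [ 0.4476  0.0249  0.1196 -0.0818] nan 0
[0.4476046  0.02485647 0.15559077] -0.08176942124773645
  return _methods._mean(a, axis=axis, dtype=dtype,
  ret = ret.dtype.type(ret / rcount)
```

The fingers shut empty. I'll check where the sink is now.

Run:
```python
from plan import *
im=cv2.imread("pics/g_scene.png"); cv2.imwrite("pics/g1.png",cv2.resize(im[120:300,130:400],None,fx=2.9,fy=2.9))
for n in("top","scene"):
    im,W,P=snap(n)
    for s in sinks(n,im,W)[:6]: print(n,*s)
```

```text
top [215. 171.] 434 [0.5936 0.1665] [100.6  47. ] -1.443 [0.5923 0.1661] (array([0.5938, 0.1668]), array([70.69, 15.39, -1.44]), np.float64(0.056))
top [358. 207.] 189 [ 0.4922 -0.2987] [70.9 44.7] -0.121 [ 0.4848 -0.2952] (array([ 0.4928, -0.298 ]), array([70.97, 44.13, -0.09]), np.float64(0.052))
top [214. 219.] 445 [0.4359 0.1618] [101.1  46. ] 1.36 [0.4354 0.161 ] (array([0.4356, 0.1617]), array([70.17, 14.05,  1.36]), np.float64(0.0559))
scene [248. 184.] 327 [0.4358 0.1633] [102.4  48.6] 1.339 [0.4398 0.1546] (array([0.4344, 0.1626]), array([69.86, 18.36,  1.32]), np.float64(0.0559))
scene [293. 199.] 333 [0.5952 0.1686] [105.6  47.3] -1.431 [0.5995 0.1587] (array([0.5958, 0.1671]), array([75.54, 14.3 , -1.45]), np.float64(0.0566))
scene [227. 207.] 401 [0.448  0.0242] [103.1  49.7] 1.44 [0.4526 0.0164] (array([0.448 , 0.0247]), array([71.99, 18.  ,  1.46]), np.float64(0.0562))
scene [263. 218.] 398 [0.5645 0.0376] [102.7  46.6] -1.264 [0.5691 0.0293] (array([0.5647, 0.037 ]), array([74.61, 14.34, -1.26]), np.float64(0.0566))
scene [155. 278.] 250 [ 0.474  -0.2968] [45.1 34.4] -1.546 [ 0.4746 -0.3041] (array([ 0.4733, -0.2966]), array([44.58, 33.05, -1.55]), np.float64(0.0525))
scene [235. 279.] 231 [ 0.6555 -0.2095] [168.1  78.2] 0.626 [ 0.6371 -0.2158] (array([ 0.6555, -0.2095]), array([168.1 ,  78.19,   0.63]), np.float64(0.06))
```

View pics/g1.png

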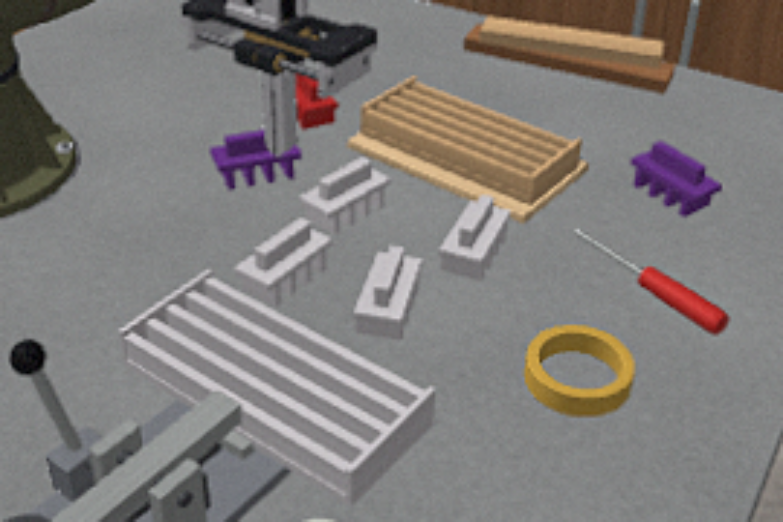

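The crop shows all four sinks still standing. The target, at (285,250), has not moved, so I simply lifted before the slow fingers had closed. I'll go down again and wait longer this time.

>>> {"api": "carry_out", "payload": {
  "motion": [
    [[0,0,0],0],
    [[0,0,0],0],
    [[0,0,0],0],
    [[0,0,0],0],
    [[0,0,0.1],0],
    [[0,0,0.2],0],
    [[0,0,0.32],0],
    [[0,0,0.44],0],
    [[0,0,0.52],0],
    [[0,0,0.6],0],
    [[0,0,0.6],0],
    [[0,0,0.6],0]
  ],
  "hand": 0.1
}}

```text
time_s: 5.95
ee_pos: [0.4477, 0.0248, 0.0359]
eef_rot: [-3.141, -0.0, 1.489]
force: [-1.2, 0.0, -0.0]
grip_width: 0.0421
grip_force: 0.0
```

>>> {"api": "carry_out", "payload": {
  "motion": [
    [[0,0,0],0],
    [[0,0,0],0],
    [[0,0,0],0],
    [[0,0,0],0],
    [[0,0,0],0],
    [[0,0,0],0],
    [[0,0,0],0],
    [[0,0,0],0]
  ],
  "hand": 1,
  "force": 40
}}

```text
time_s: 6.75
ee_pos: [0.4477, 0.0248, 0.0361]
eef_rot: [-3.142, 0.0, 1.489]
force: [-2.0, 0.4, 5.5]
grip_width: 0.0136
grip_force: 40.0
```

>>> {"api": "carry_out", "payload": {
  "motion": [
    [[0,0,-0.05],0],
    [[0,0,-0.15],0],
    [[0,0,-0.27],0],
    [[0,0,-0.4],0],
    [[0,0,-0.52],0],
    [[0,0,-0.6],0],
    [[0,0,-0.6],0],
    [[0,0,-0.6],0]
  ]
}}

```text
time_s: 7.55
ee_pos: [0.4475, 0.0248, 0.1557]
eef_rot: [-3.141, 0.0, 1.489]
force: [0.8, -0.8, -3.7]
grip_width: 0.0135
grip_force: 40.0
```

```bash
cat >> plan.py <<'E'
def held():
    o=ctrl.get_obs(); t=o["ee_pos"]; yw=o["eef_rot"][2]-np.pi/2
    if yw<-2: yw+=np.pi
    if yw>2: yw-=np.pi
    for n in("top","scene"):
        im,W,P=snap(n); M=[SINK[0]]+SINK[2:]
        x,m,N=fit(P,M,(t[0],t[1],t[2]-.036,yw),half=(.035,.058),zr=(-.008,.036))
        d=x[:2]-t[:2]; print("held",n,"off along sink x,y",np.round([d@[np.cos(yw),np.sin(yw)],d@[-np.sin(yw),np.cos(yw)]],4),"z",round(x[2]-t[2]+.036,4),"yaw",round(x[3]-yw,3),round(m,2),N)
E
python3 - <<'E'
from plan import *
S=frame(*CR,s=.087,floor=.065)
plan([("over",[((.53,-.06,.16,S[3]+np.pi/2),.025,0)]),("over2",[(pose(S,.045),.025,3)]),("down",[(pose(S,.014),.005,3)]),("down",[(pose(S,.0005),.005,3)])])
held()
E
```

```text
start [0.4475 0.0248 0.1557 1.4889] F [ 0.8 -0.8 -3.7] w 0.0135 gf 40.0 t 7.55
over  [[[-0.389,0.446,-0.021],0.005,5]]
over2  [[[-0.51,0.7,0.07],-0.0,10]]
down  [[[-0.0,-0.0,0.155],-0.0,10]]
down  [[[-0.0,-0.0,0.067],-0.0,6]]
held top off along sink x,y [ 0.0028 -0.0004] z -0.0008 yaw 0.008 0.61 22
held scene off along sink x,y [0.0003 0.0005] z 0.0005 yaw -0.003 0.69 443
```

>>> {"api": "carry_out", "payload": {
  "motion": [
    [[-0.06,0.07,0],0.001],
    [[-0.14,0.16,-0.01],0.002],
    [[-0.22,0.25,-0.01],0.003],
    [[-0.3,0.34,-0.02],0.004],
    [[-0.36,0.41,-0.02],0.005],
    [[-0.389,0.446,-0.021],0.005],
    [[-0.389,0.446,-0.021],0.005]
  ]
}}

```text
time_s: 8.35
ee_pos: [0.5302, -0.0604, 0.1592]
eef_rot: [-3.14, -0.0, 1.457]
force: [-0.6, -0.5, -2.9]
grip_width: 0.0138
grip_force: 40.0
```

>>> {"api": "carry_out", "payload": {
  "motion": [
    [[-0.06,0.08,0.01],0],
    [[-0.15,0.2,0.02],0],
    [[-0.24,0.33,0.03],0],
    [[-0.33,0.46,0.04],0],
    [[-0.42,0.58,0.05],0],
    [[-0.48,0.66,0.06],0],
    [[-0.51,0.7,0.07],0],
    [[-0.51,0.7,0.07],0],
    [[-0.51,0.7,0.07],0]
  ]
}}

```text
time_s: 9.25
ee_pos: [0.6574, -0.1763, 0.1459]
eef_rot: [-3.141, -0.0, 1.458]
force: [0.2, -0.3, -2.2]
grip_width: 0.0139
grip_force: 40.0
```

>>> {"api": "carry_out", "payload": {
  "motion": [
    [[0,0,0.03],0],
    [[0,0,0.06],0],
    [[0,0,0.09],0],
    [[0,0,0.115],0],
    [[0,0,0.135],0],
    [[0,0,0.155],0],
    [[0,0,0.155],0],
    [[0,0,0.155],0]
  ]
}}

```text
time_s: 10.05
ee_pos: [0.6579, -0.1772, 0.1153]
eef_rot: [3.142, -0.0, 1.457]
force: [0.2, 0.2, -2.9]
grip_width: 0.0137
grip_force: 40.0
```

Run:
```python
from plan import *
S=frame(*CR,s=.087,floor=.065); print(pose(S,.014))
plan([("down",[(pose(S,.0005),.005,3)])])
held()
```

```text
[np.float64(0.6575510097895023), np.float64(-0.17725822250081327), np.float64(0.115), np.float64(1.4583963267948965)]
start [ 0.6579 -0.1772  0.1153  1.4575] F [ 0.2  0.2 -2.9] w 0.0137 gf 40.0 t 10.05
down  [[[-0.001,-0.002,0.069],-0.0,6]]
held top off along sink x,y [0.0108 0.0406] z -0.0096 yaw -0.214 1.4 48
held scene off along sink x,y [ 0.0128 -0.0088] z -0.0002 yaw -0.05 2.18 1126
```

>>> {"api": "carry_out", "payload": {
  "motion": [
    [[0,0,0.02],0],
    [[0,0,0.035],0],
    [[0,0,0.05],0],
    [[0,0,0.06],0],
    [[0,0,0.067],0],
    [[0,0,0.067],0],
    [[0,0,0.067],0]
  ]
}}

```text
time_s: 10.85
ee_pos: [0.6579, -0.1772, 0.1021]
eef_rot: [3.141, 0.0, 1.457]
force: [-0.8, -0.3, -0.7]
grip_width: 0.0135
grip_force: 40.0
```

>>> {"api": "carry_out", "payload": {
  "motion": [
    [[0,0,0],0],
    [[0,0,0],0],
    [[0,0,0],0],
    [[0,0,0],0],
    [[0,0,0],0],
    [[0,0,0],0],
    [[0,0,-0.1],0],
    [[0,0,-0.25],0],
    [[0,0,-0.4],0],
    [[0,0,-0.4],0],
    [[0,0,-0.4],0]
  ],
  "hand": 0.1
}}

```text
time_s: 11.95
ee_pos: [0.6579, -0.1772, 0.1819]
eef_rot: [3.141, 0.0, 1.458]
force: [0.2, -1.1, -0.4]
grip_width: 0.0428
grip_force: 0.0
```

```bash
cat >> plan.py <<'E'
def see(n,lst):
    im,W,P=snap(n); out=[]
    for x0 in lst:
        fl=x0[2]
        x,m,N=fit(P,SINK,x0,half=(.03,.058),zr=((.01 if fl<.01 else .027),.07)); out.append(x); print(n,np.round(x,4),round(m,2),N)
    return out
B=np.array((.5651,.0373,0,.299));A=np.array((.5944,.1671,0,.121));C=np.array((.4350,.1633,0,-.217))
E
python3 - <<'E'
from plan import *
see("scene",[B,A,C,frame(*CR,s=.087,floor=.066)]); see("top",[B,A,C,frame(*CR,s=.087,floor=.066)])
plan([("to B",[((.61,-.06,.18,1.65),.04,1)]),("down",[(pose(B,.06),.04,1),(pose(B,.0),.015,2)])])
E
```

```text
scene [0.5643 0.0377 0.0012 0.3036] 0.67 185
scene [0.595  0.1685 0.0012 0.1269] 0.57 191
scene [ 0.4349  0.1637  0.0008 -0.2081] 0.62 33
scene [ 0.6585 -0.177   0.0663 -0.1099] 0.58 771
top [0.5666 0.0349 0.0015 0.3371] 1.6 424
top [0.5939 0.1676 0.0013 0.1411] 1.43 463
top [ 0.4356  0.1619  0.0014 -0.2075] 1.54 464
top [ 0.6553 -0.1761  0.0662 -0.148 ] 0.71 17
start [ 0.6574 -0.1771  0.1804  1.4575] F [ 0.7  0.3 -0.1] w 0.0426 gf 0.0 t 12.05
to B  [[[0.555,-0.302,0.002],-0.031,5]]
down  [[[0.503,-0.184,0.42],-0.035,5],[[0.503,-0.184,0.72],-0.035,7]]
```

>>> {"api": "carry_out", "payload": {
  "motion": [
    [[0.16,-0.08,0],-0.008],
    [[0.34,-0.18,0],-0.018],
    [[0.5,-0.27,0],-0.028],
    [[0.555,-0.302,0],-0.031],
    [[0.555,-0.302,0],-0.031],
    [[0.555,-0.302,0],-0.031]
  ]
}}

```text
time_s: 12.65
ee_pos: [0.6107, -0.0609, 0.1815]
eef_rot: [-3.141, 0.0, 1.651]
force: [-0.7, -0.7, -0.1]
grip_width: 0.042
grip_force: 0.0
```

>>> {"api": "carry_out", "payload": {
  "motion": [
    [[0.17,-0.06,0.14],-0.012],
    [[0.34,-0.13,0.28],-0.024],
    [[0.48,-0.17,0.4],-0.035],
    [[0.503,-0.184,0.42],-0.035],
    [[0.503,-0.184,0.5],-0.035],
    [[0.503,-0.184,0.58],-0.035],
    [[0.503,-0.184,0.66],-0.035],
    [[0.503,-0.184,0.71],-0.035],
    [[0.503,-0.184,0.71],-0.035],
    [[0.503,-0.184,0.71],-0.035]
  ]
}}

```text
time_s: 13.65
ee_pos: [0.5662, 0.0366, 0.0404]
eef_rot: [3.141, 0.0, 1.871]
force: [0.8, 0.5, 0.8]
grip_width: 0.0425
grip_force: 0.0
```

>>> {"api": "carry_out", "payload": {
  "motion": [
    [[0,0,0],0],
    [[0,0,0],0],
    [[0,0,0],0],
    [[0,0,0],0],
    [[0,0,0],0],
    [[0,0,0],0],
    [[0,0,0],0],
    [[0,0,0],0]
  ],
  "hand": 1
}}

```text
time_s: 14.45
ee_pos: [0.5656, 0.0372, 0.0401]
eef_rot: [3.142, 0.0, 1.872]
force: [-2.7, -0.6, 4.3]
grip_width: 0.0135
grip_force: 40.0
```

>>> {"api": "carry_out", "payload": {
  "motion": [
    [[0,0,-0.05],0],
    [[0,0,-0.15],0],
    [[0,0,-0.27],0],
    [[0,0,-0.4],0],
    [[0,0,-0.52],0],
    [[0,0,-0.6],0],
    [[0,0,-0.6],0],
    [[0,0,-0.6],0]
  ]
}}

```text
time_s: 15.25
ee_pos: [0.5653, 0.0372, 0.1593]
eef_rot: [-3.141, -0.0, 1.872]
force: [0.1, -0.8, -2.9]
grip_width: 0.0136
grip_force: 40.0
```

Run:
```python
from plan import *
held()
S=frame(*CR,s=.029,floor=.065)
plan([("over",[((S[0],-.06,.16,S[3]+np.pi/2),.025,1)]),("over2",[(pose(S,.045),.025,3)]),("down",[(pose(S,.014),.005,3)]),("down",[(pose(S,.0005),.005,3)])])
```

```text
held top off along sink x,y [ 0.0035 -0.0056] z 0.0004 yaw 0.136 1.16 35
held scene off along sink x,y [0.0005 0.0014] z -0.0033 yaw -0.004 0.63 381
start [0.565  0.0372 0.1586 1.8722] F [ 0.3  0.6 -2.5] w 0.0138 gf 40.0 t 15.35
over  [[[-0.516,0.022,-0.007],0.066,6]]
over2  [[[-0.55,0.063,0.07],-0.0,8]]
down  [[[0.0,-0.0,0.155],-0.0,10]]
down  [[[0.0,-0.0,0.067],-0.0,6]]
```

>>> {"api": "carry_out", "payload": {
  "motion": [
    [[-0.08,0,0],0.011],
    [[-0.18,0.01,0],0.022],
    [[-0.28,0.01,0],0.033],
    [[-0.38,0.02,-0.01],0.044],
    [[-0.46,0.02,-0.01],0.055],
    [[-0.516,0.022,-0.01],0.066],
    [[-0.516,0.022,-0.01],0.066],
    [[-0.516,0.022,-0.01],0.066]
  ]
}}

```text
time_s: 16.15
ee_pos: [0.6, -0.0598, 0.161]
eef_rot: [-3.14, -0.0, 1.459]
force: [0.2, -0.9, -3.1]
grip_width: 0.0135
grip_force: 40.0
```

>>> {"api": "carry_out", "payload": {
  "motion": [
    [[-0.08,0.01,0.01],0],
    [[-0.18,0.02,0.02],0],
    [[-0.28,0.03,0.03],0],
    [[-0.38,0.04,0.04],0],
    [[-0.48,0.055,0.06],0],
    [[-0.53,0.063,0.06],0],
    [[-0.555,0.063,0.06],0],
    [[-0.555,0.063,0.06],0],
    [[-0.555,0.063,0.06],0]
  ]
}}

```text
time_s: 17.05
ee_pos: [0.6004, -0.1711, 0.15]
eef_rot: [3.141, -0.0, 1.458]
force: [-0.5, 0.1, -2.7]
grip_width: 0.0135
grip_force: 40.0
```

Run:
```python
from plan import *
S=frame(*CR,s=.029,floor=.065);held()
S[1]-=.001; S[2]+=.004
plan([("down",[(pose(S,.014),.005,3)]),("down",[(pose(S,.0005),.005,3)])])
```

```text
held top off along sink x,y [-0.002  -0.0022] z -0.0025 yaw 0.009 0.8 21
held scene off along sink x,y [0.0003 0.0013] z -0.0031 yaw -0.0 0.57 668
start [ 0.6005 -0.171   0.15    1.4585] F [-0.9 -0.4 -2.6] w 0.0136 gf 40.0 t 17.15
down  [[[-0.004,-0.002,0.155],0.0,10]]
down  [[[-0.0,-0.0,0.068],0.0,6]]
```

>>> {"api": "carry_out", "payload": {
  "motion": [
    [[-0.004,0,0.03],0],
    [[-0.004,0,0.06],0],
    [[-0.004,0,0.09],0],
    [[-0.004,0,0.115],0],
    [[-0.004,0,0.135],0],
    [[-0.004,0,0.155],0],
    [[-0.004,0,0.155],0],
    [[-0.004,0,0.155],0]
  ]
}}

```text
time_s: 17.95
ee_pos: [0.6003, -0.1726, 0.1189]
eef_rot: [3.141, 0.0, 1.457]
force: [-0.4, -0.1, -3.2]
grip_width: 0.0138
grip_force: 40.0
```

>>> {"api": "carry_out", "payload": {
  "motion": [
    [[0,0,0.02],0],
    [[0,0,0.035],0],
    [[0,0,0.05],0],
    [[0,0,0.06],0],
    [[0,0,0.068],0],
    [[0,0,0.068],0],
    [[0,0,0.068],0]
  ]
}}

```text
time_s: 18.65
ee_pos: [0.6003, -0.1725, 0.1055]
eef_rot: [3.141, 0.0, 1.458]
force: [0.1, 0.6, 0.0]
grip_width: 0.0136
grip_force: 40.0
```

>>> {"api": "carry_out", "payload": {
  "motion": [
    [[0,0,0],0],
    [[0,0,0],0],
    [[0,0,0],0],
    [[0,0,0],0],
    [[0,0,0],0],
    [[0,0,0],0],
    [[0,0,-0.1],0],
    [[0,0,-0.25],0],
    [[0,0,-0.4],0],
    [[0,0,-0.4],0],
    [[0,0,-0.4],0]
  ],
  "hand": 0.1
}}

```text
time_s: 19.75
ee_pos: [0.6003, -0.1726, 0.1853]
eef_rot: [3.141, 0.0, 1.458]
force: [-0.5, 0.5, -0.9]
grip_width: 0.0423
grip_force: 0.0
```

Run:
```python
from plan import *
L=[A,C,frame(*CR,s=.087,floor=.066),frame(*CR,s=.029,floor=.066)]
see("scene",L); see("top",L)
plan([("to A",[((.6,.02,.185,1.6),.04,1)]),("down",[(pose(A,.06),.04,1),(pose(A,.0),.015,2)])])
```

```text
scene [0.5949 0.1684 0.0015 0.1215] 0.76 396
scene [ 0.4654  0.1599  0.     -1.0072] 0.0 3
scene [ 0.6584 -0.1771  0.065  -0.1107] 0.56 771
scene [ 0.6006 -0.1714  0.0656 -0.113 ] 0.6 711
top [0.5942 0.1662 0.0015 0.1172] 1.38 459
top [ 0.4352  0.1622  0.0019 -0.1986] 1.61 465
top [ 0.6597 -0.1799  0.065  -0.022 ] 1.42 109
top [ 0.5969 -0.1749  0.068  -0.132 ] 1.03 25
start [ 0.5998 -0.1724  0.1839  1.4575] F [-0.3 -0.1  0.4] w 0.0423 gf 0.0 t 19.85
to A  [[[0.956,-0.108,-0.005],-0.023,6]]
down BAD [[[0.736,-0.005,0.445],-0.014,6],[[0.736,-0.005,0.745],-0.014,7]]
```

>>> {"api": "carry_out", "payload": {
  "motion": [
    [[0.15,-0.02,0],-0.004],
    [[0.35,-0.04,0],-0.008],
    [[0.55,-0.06,0],-0.013],
    [[0.75,-0.085,0],-0.018],
    [[0.9,-0.1,0],-0.023],
    [[0.956,-0.108,0],-0.023],
    [[0.956,-0.108,0],-0.023],
    [[0.956,-0.108,0],-0.023]
  ]
}}

```text
time_s: 20.65
ee_pos: [0.6003, 0.0189, 0.1847]
eef_rot: [-3.141, 0.0, 1.601]
force: [-0.4, -0.4, -0.7]
grip_width: 0.0425
grip_force: 0.0
```

>>> {"api": "carry_out", "payload": {
  "motion": [
    [[0.18,0,0.1],-0.004],
    [[0.36,0,0.2],-0.008],
    [[0.54,0,0.3],-0.012],
    [[0.69,-0.005,0.4],-0.014],
    [[0.736,-0.005,0.45],-0.014],
    [[0.736,-0.005,0.54],-0.014],
    [[0.736,-0.005,0.62],-0.014],
    [[0.736,-0.005,0.7],-0.014],
    [[0.736,-0.005,0.748],-0.014],
    [[0.736,-0.005,0.748],-0.014],
    [[0.736,-0.005,0.748],-0.014]
  ]
}}

```text
time_s: 21.75
ee_pos: [0.5951, 0.1665, 0.0356]
eef_rot: [3.141, 0.0, 1.689]
force: [0.3, -0.6, -0.7]
grip_width: 0.0425
grip_force: 0.0
```

>>> {"api": "carry_out", "payload": {
  "motion": [
    [[0,0,0],0],
    [[0,0,0],0],
    [[0,0,0],0],
    [[0,0,0],0],
    [[0,0,0],0],
    [[0,0,0],0],
    [[0,0,0],0],
    [[0,0,0],0]
  ],
  "hand": 1
}}

```text
time_s: 22.55
ee_pos: [0.5948, 0.167, 0.0356]
eef_rot: [-3.141, 0.0, 1.69]
force: [-1.0, 0.4, 0.2]
grip_width: 0.0134
grip_force: 40.0
```

>>> {"api": "carry_out", "payload": {
  "motion": [
    [[0,0,-0.05],0],
    [[0,0,-0.15],0],
    [[0,0,-0.27],0],
    [[0,0,-0.4],0],
    [[0,0,-0.52],0],
    [[0,0,-0.6],0],
    [[0,0,-0.6],0],
    [[0,0,-0.6],0]
  ]
}}

```text
time_s: 23.35
ee_pos: [0.5946, 0.1669, 0.1553]
eef_rot: [-3.141, 0.0, 1.69]
force: [0.2, 0.3, -3.1]
grip_width: 0.0133
grip_force: 40.0
```

Run:
```python
from plan import *
held()
S=frame(*CR,s=-.029,floor=.065)
plan([("over",[((.565,-.01,.16,S[3]+np.pi/2),.025,1)]),("over2",[(pose(S,.045),.025,3)])])
```

```text
held top off along sink x,y [ 0.0013 -0.0006] z 0.0002 yaw -0.035 0.0 5
held scene off along sink x,y [0.0005 0.0015] z 0.0012 yaw 0.009 0.76 342
start [0.5943 0.1669 0.1544 1.6899] F [ 0.9  0.4 -3.7] w 0.0135 gf 40.0 t 23.45
over  [[[-0.861,-0.251,-0.028],0.037,9]]
over2  [[[-0.779,-0.025,0.07],-0.0,10]]
```

>>> {"api": "carry_out", "payload": {
  "motion": [
    [[-0.06,-0.02,0],0.003],
    [[-0.18,-0.05,-0.01],0.008],
    [[-0.32,-0.09,-0.01],0.014],
    [[-0.46,-0.135,-0.02],0.02],
    [[-0.6,-0.175,-0.02],0.027],
    [[-0.74,-0.215,-0.03],0.033],
    [[-0.83,-0.24,-0.03],0.037],
    [[-0.861,-0.251,-0.03],0.037],
    [[-0.861,-0.251,-0.03],0.037],
    [[-0.861,-0.251,-0.03],0.037]
  ]
}}

```text
time_s: 24.45
ee_pos: [0.5654, -0.0095, 0.1614]
eef_rot: [-3.141, -0.0, 1.458]
force: [0.0, 0.6, -3.2]
grip_width: 0.0137
grip_force: 40.0
```

>>> {"api": "carry_out", "payload": {
  "motion": [
    [[-0.06,0,0.01],0],
    [[-0.17,-0.005,0.015],0],
    [[-0.3,-0.01,0.03],0],
    [[-0.43,-0.015,0.04],0],
    [[-0.56,-0.02,0.05],0],
    [[-0.68,-0.022,0.06],0],
    [[-0.76,-0.025,0.07],0],
    [[-0.782,-0.025,0.07],0],
    [[-0.782,-0.025,0.07],0],
    [[-0.782,-0.025,0.07],0]
  ]
}}

```text
time_s: 25.45
ee_pos: [0.543, -0.164, 0.1477]
eef_rot: [3.142, -0.0, 1.458]
force: [-0.1, -0.2, -3.6]
grip_width: 0.0136
grip_force: 40.0
```

Run:
```python
from plan import *
S=frame(*CR,s=-.029,floor=.065);held()
S[1]-=.0008
plan([("down",[(pose(S,.014),.005,3)]),("down",[(pose(S,.0005),.005,3)])])
```

```text
held top off along sink x,y [-0.0022 -0.0023] z 0.0004 yaw -0.029 1.13 29
held scene off along sink x,y [0.0003 0.0018] z 0.0013 yaw -0.002 0.55 606
start [ 0.543  -0.164   0.1478  1.4586] F [-0.4  0.7 -2.8] w 0.0138 gf 40.0 t 25.55
down  [[[-0.006,-0.003,0.164],0.0,10]]
down  [[[0.0,-0.0,0.067],0.0,6]]
```

>>> {"api": "carry_out", "payload": {
  "motion": [
    [[-0.006,0,0.03],0],
    [[-0.006,0,0.06],0],
    [[-0.006,0,0.09],0],
    [[-0.006,0,0.12],0],
    [[-0.006,0,0.145],0],
    [[-0.006,0,0.164],0],
    [[-0.006,0,0.164],0],
    [[-0.006,0,0.164],0]
  ]
}}

```text
time_s: 26.35
ee_pos: [0.5427, -0.166, 0.1149]
eef_rot: [3.141, 0.0, 1.458]
force: [0.2, 0.2, -3.6]
grip_width: 0.0135
grip_force: 40.0
```

>>> {"api": "carry_out", "payload": {
  "motion": [
    [[0,0,0.02],0],
    [[0,0,0.035],0],
    [[0,0,0.05],0],
    [[0,0,0.06],0],
    [[0,0,0.068],0],
    [[0,0,0.068],0],
    [[0,0,0.068],0]
  ]
}}

```text
time_s: 27.05
ee_pos: [0.5427, -0.166, 0.1013]
eef_rot: [3.141, 0.0, 1.458]
force: [0.5, 0.4, -2.4]
grip_width: 0.0136
grip_force: 40.0
```

>>> {"api": "carry_out", "payload": {
  "motion": [
    [[0,0,0.004],0],
    [[0,0,0.004],0],
    [[0,0,0],0],
    [[0,0,0],0],
    [[0,0,0],0],
    [[0,0,0],0],
    [[0,0,-0.1],0],
    [[0,0,-0.25],0],
    [[0,0,-0.4],0],
    [[0,0,-0.4],0],
    [[0,0,-0.4],0]
  ],
  "hand": 0.1
}}

```text
time_s: 28.15
ee_pos: [0.5427, -0.166, 0.1813]
eef_rot: [3.141, 0.0, 1.458]
force: [-0.1, -0.4, -0.2]
grip_width: 0.0426
grip_force: 0.0
```

Run:
```python
from plan import *
L=[C,frame(*CR,s=.087,floor=.066),frame(*CR,s=.029,floor=.066),frame(*CR,s=-.029,floor=.066)]
see("scene",L); see("top",L)
plan([("to A",[((.48,.015,.185,1.4),.04,1)]),("down",[(pose(C,.06),.04,1),(pose(C,.0),.015,2)])])
```

```text
scene [ 0.4342  0.1638  0.0015 -0.2103] 0.69 345
scene [ 0.6585 -0.177   0.0647 -0.1137] 0.51 768
scene [ 0.6007 -0.1713  0.0654 -0.1136] 0.62 705
scene [ 0.5434 -0.1637  0.0653 -0.1138] 0.61 655
top [ 0.4366  0.1618  0.0019 -0.2344] 1.61 466
top [ 0.6567 -0.1804  0.0654 -0.1196] 1.29 153
top [ 0.6043 -0.1748  0.0645  0.01  ] 1.35 99
top [ 0.5388 -0.1672  0.0668 -0.1496] 1.35 44
start [ 0.5422 -0.1658  0.1801  1.4575] F [ 0.4 -0.6  0.1] w 0.0424 gf 0.0 t 28.25
to A  [[[0.863,-0.411,-0.025],0.009,6]]
down BAD [[[0.693,-0.347,0.445],0.008,6],[[0.693,-0.347,0.745],0.008,7]]
```

>>> {"api": "carry_out", "payload": {
  "motion": [
    [[0.15,-0.07,0],0.002],
    [[0.32,-0.15,-0.01],0.003],
    [[0.5,-0.24,-0.01],0.005],
    [[0.68,-0.32,-0.02],0.007],
    [[0.82,-0.39,-0.02],0.009],
    [[0.863,-0.411,-0.025],0.009],
    [[0.863,-0.411,-0.025],0.009],
    [[0.863,-0.411,-0.025],0.009]
  ]
}}

```text
time_s: 29.05
ee_pos: [0.4808, 0.014, 0.1859]
eef_rot: [-3.141, 0.0, 1.401]
force: [0.0, -0.2, -0.3]
grip_width: 0.0423
grip_force: 0.0
```

>>> {"api": "carry_out", "payload": {
  "motion": [
    [[0.18,-0.09,0.1],0.002],
    [[0.36,-0.18,0.2],0.004],
    [[0.54,-0.27,0.3],0.006],
    [[0.66,-0.33,0.4],0.008],
    [[0.69,-0.347,0.45],0.008],
    [[0.69,-0.347,0.54],0.008],
    [[0.69,-0.347,0.62],0.008],
    [[0.69,-0.347,0.7],0.008],
    [[0.69,-0.347,0.748],0.008],
    [[0.69,-0.347,0.748],0.008],
    [[0.69,-0.347,0.748],0.008]
  ]
}}

```text
time_s: 30.15
ee_pos: [0.436, 0.162, 0.037]
eef_rot: [3.141, -0.0, 1.35]
force: [-0.3, -1.4, 0.0]
grip_width: 0.0424
grip_force: 0.0
```

>>> {"api": "carry_out", "payload": {
  "motion": [
    [[0,0,0],0],
    [[0,0,0],0],
    [[0,0,0],0],
    [[0,0,0],0],
    [[0,0,0],0],
    [[0,0,0],0],
    [[0,0,0],0],
    [[0,0,0],0]
  ],
  "hand": 1
}}

```text
time_s: 30.95
ee_pos: [0.4354, 0.1626, 0.0368]
eef_rot: [3.142, -0.0, 1.351]
force: [-2.5, 0.6, 5.6]
grip_width: 0.0136
grip_force: 40.0
```

>>> {"api": "carry_out", "payload": {
  "motion": [
    [[0,0,-0.05],0],
    [[0,0,-0.15],0],
    [[0,0,-0.27],0],
    [[0,0,-0.4],0],
    [[0,0,-0.52],0],
    [[0,0,-0.6],0],
    [[0,0,-0.6],0],
    [[0,0,-0.6],0]
  ]
}}

```text
time_s: 31.75
ee_pos: [0.4352, 0.1624, 0.1562]
eef_rot: [-3.141, 0.0, 1.351]
force: [-0.5, -0.3, -3.4]
grip_width: 0.0137
grip_force: 40.0
```

Run:
```python
from plan import *
held()
S=frame(*CR,s=-.087,floor=.065)
plan([("over",[((.46,-.01,.16,S[3]+np.pi/2),.025,1)]),("over2",[(pose(S,.045),.025,3)])])
```

```text
held top off along sink x,y [0.0052 0.0005] z -0.001 yaw -0.098 0.9 26
held scene off along sink x,y [0.0003 0.0008] z 0.0001 yaw -0.001 0.69 370
start [0.4349 0.1624 0.1556 1.3506] F [-0.1 -0.3 -2.3] w 0.0137 gf 40.0 t 31.85
over  [[[-0.814,0.311,-0.022],-0.017,8]]
over2  [[[-0.72,0.206,0.07],-0.0,10]]
```

>>> {"api": "carry_out", "payload": {
  "motion": [
    [[-0.06,0.02,0],-0.001],
    [[-0.18,0.07,0],-0.004],
    [[-0.31,0.12,-0.01],-0.007],
    [[-0.44,0.17,-0.01],-0.01],
    [[-0.57,0.22,-0.02],-0.013],
    [[-0.7,0.27,-0.02],-0.016],
    [[-0.79,0.3,-0.022],-0.017],
    [[-0.814,0.311,-0.022],-0.017],
    [[-0.814,0.311,-0.022],-0.017],
    [[-0.814,0.311,-0.022],-0.017]
  ]
}}

```text
time_s: 32.85
ee_pos: [0.4604, -0.0093, 0.1606]
eef_rot: [-3.141, -0.0, 1.458]
force: [0.4, -0.4, -3.8]
grip_width: 0.0134
grip_force: 40.0
```

>>> {"api": "carry_out", "payload": {
  "motion": [
    [[-0.05,0.015,0.01],0],
    [[-0.16,0.045,0.02],0],
    [[-0.28,0.08,0.03],0],
    [[-0.4,0.115,0.04],0],
    [[-0.52,0.15,0.05],0],
    [[-0.64,0.18,0.06],0],
    [[-0.7,0.2,0.07],0],
    [[-0.72,0.206,0.07],0],
    [[-0.72,0.206,0.07],0],
    [[-0.72,0.206,0.07],0]
  ]
}}

```text
time_s: 33.85
ee_pos: [0.4852, -0.1569, 0.1471]
eef_rot: [-3.142, -0.0, 1.458]
force: [0.2, 1.0, -3.1]
grip_width: 0.0136
grip_force: 40.0
```

Run:
```python
from plan import *
S=frame(*CR,s=-.087,floor=.065);held()
S[1]-=.0002
plan([("down",[(pose(S,.014),.005,3)]),("down",[(pose(S,.0005),.005,3)])])
```

```text
held top off along sink x,y [0.0128 0.0072] z -0.0013 yaw 0.373 0.81 28
held scene off along sink x,y [0.0006 0.0012] z 0.0002 yaw 0.008 0.68 579
start [ 0.4853 -0.1569  0.1472  1.4585] F [-0.4  0.3 -2.9] w 0.0137 gf 40.0 t 33.95
down  [[[-0.006,-0.003,0.161],0.0,10]]
down  [[[0.0,0.0,0.067],0.0,6]]
```

>>> {"api": "carry_out", "payload": {
  "motion": [
    [[-0.007,0,0.03],0],
    [[-0.007,0,0.06],0],
    [[-0.007,0,0.09],0],
    [[-0.007,0,0.12],0],
    [[-0.007,0,0.145],0],
    [[-0.007,0,0.162],0],
    [[-0.007,0,0.162],0],
    [[-0.007,0,0.162],0]
  ]
}}

```text
time_s: 34.75
ee_pos: [0.4852, -0.1591, 0.1148]
eef_rot: [3.141, 0.0, 1.457]
force: [0.5, -0.5, -3.1]
grip_width: 0.0136
grip_force: 40.0
```

>>> {"api": "carry_out", "payload": {
  "motion": [
    [[0,0,0.02],0],
    [[0,0,0.035],0],
    [[0,0,0.05],0],
    [[0,0,0.06],0],
    [[0,0,0.068],0],
    [[0,0,0.068],0],
    [[0,0,0.068],0]
  ]
}}

```text
time_s: 35.45
ee_pos: [0.4851, -0.1591, 0.1011]
eef_rot: [3.142, 0.0, 1.457]
force: [-0.1, 0.7, -2.4]
grip_width: 0.0139
grip_force: 40.0
```

>>> {"api": "carry_out", "payload": {
  "motion": [
    [[0,0,0],0],
    [[0,0,0],0],
    [[0,0,0],0],
    [[0,0,0],0],
    [[0,0,0],0],
    [[0,0,0],0],
    [[0,0,-0.1],0],
    [[0,0,-0.25],0],
    [[0,0,-0.4],0],
    [[0,0,-0.4],0],
    [[0,0,-0.4],0]
  ],
  "hand": 0.1
}}

```text
time_s: 36.55
ee_pos: [0.4851, -0.1591, 0.1811]
eef_rot: [3.141, 0.0, 1.457]
force: [-1.3, 0.3, -0.9]
grip_width: 0.0419
grip_force: 0.0
```

Run:
```python
from plan import *
L=[frame(*CR,s=s,floor=.066) for s in(.087,.029,-.029,-.087)]
see("scene",L)
im,W,P=snap("scene")
# ball: dark points above 0.105 near lever
hsv=cv2.cvtColor(im,cv2.COLOR_BGR2HSV)
m=(hsv[...,2]<60)&(W[...,2]>.11)&(W[...,2]<.15)&(abs(W[...,0]-.43)<.05)&(abs(W[...,1]+.29)<.05)
q=W[m]; r=least_squares(lambda c:np.linalg.norm(q-c,axis=1)-.014,q.mean(0)-[0,0,.005]); print("ball",r.x,len(q),np.median(abs(r.fun)))
# comparator frame from cradle
c,s=np.cos(CR[2]),np.sin(CR[2]); O=np.array(CR[:2])-.14*np.array([-s,c]); print("pivot",O)
for th in(-.5,.5): 
    l=-.085+.09*np.sin(th); print("ball expected",O+l*np.array([c,s]),.045+.09*np.cos(th))
cv2.imwrite("pics/full.png",cv2.resize(im[150:340,120:360],None,fx=3.1,fy=3.1))
print(ctrl.get_obs()["ee_pos"])
```

```text
scene [ 0.6586 -0.1769  0.0645 -0.1122] 0.55 768
scene [ 0.6008 -0.1716  0.065  -0.1166] 0.58 713
scene [ 0.5434 -0.1638  0.0651 -0.1155] 0.59 656
scene [ 0.486  -0.1574  0.0645 -0.0897] 0.68 611
ball [ 0.42970406 -0.29090208  0.1239835 ] 109 0.0005667323899587878
pivot [ 0.55539711 -0.30661657]
ball expected [ 0.42805746 -0.29224301] 0.12398243057013354
ball expected [ 0.51380951 -0.30192234] 0.12398243057013354
[ 0.48466367 -0.15885789  0.17993767]
```

View pics/full.png

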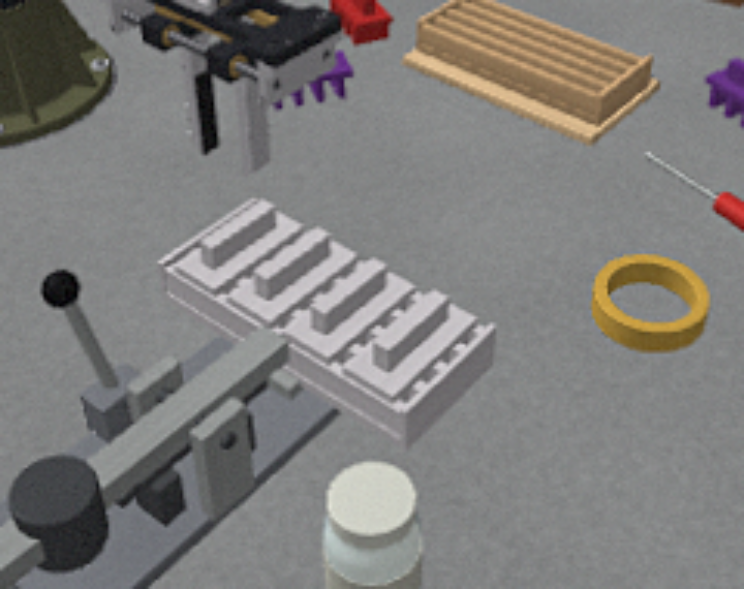

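All four sinks stand home in the cradle: crop (235,235) to (410,330), z about 65 mm. The beam is level, with the ball at (62,288). Next is the lever.

>>> {"api": "carry_out", "payload": {
  "motion": [
    [[-0.15,-0.08,0],0],
    [[-0.35,-0.2,0],0],
    [[-0.55,-0.31,0],0],
    [[-0.66,-0.38,0],0],
    [[-0.69,-0.4,0],0],
    [[-0.69,-0.4,0],0],
    [[-0.69,-0.4,0.1],0],
    [[-0.69,-0.4,0.2],0],
    [[-0.69,-0.4,0.3],0],
    [[-0.69,-0.4,0.345],0],
    [[-0.69,-0.4,0.345],0],
    [[-0.69,-0.4,0.345],0]
  ],
  "hand": 1
}}

```text
time_s: 37.85
ee_pos: [0.3906, -0.2869, 0.1126]
eef_rot: [3.141, 0.0, 1.458]
force: [-0.5, -0.6, -0.1]
grip_width: 0.0004
grip_force: 0.0
```

>>> {"api": "carry_out", "payload": {
  "motion": [
    [[0,0.03,0],0],
    [[0,0.06,0],0],
    [[0,0.09,0],0],
    [[0,0.12,0],0],
    [[0,0.15,0],0],
    [[0,0.18,0],0],
    [[0,0.21,0],0],
    [[0,0.24,0],0],
    [[0,0.24,0],0]
  ]
}}

```text
time_s: 38.75
ee_pos: [0.4385, -0.2927, 0.1122]
eef_rot: [3.141, 0.0, 1.458]
force: [0.4, 0.4, -0.0]
grip_width: 0.0004
grip_force: 0.0
```

```bash
cat >> plan.py <<'E'
def ball(n="scene"):
    im,W,P=snap(n); hsv=cv2.cvtColor(im,cv2.COLOR_BGR2HSV)
    c,s=np.cos(CR[2]),np.sin(CR[2]); O=np.array([CR[0]+.14*s,CR[1]-.14*c])
    d=W[...,:2]-O; l=d@[c,s]; y=d@[-s,c]
    m=(hsv[...,2]<60)&(W[...,2]>.11)&(W[...,2]<.155)&(abs(l+.085)<.07)&(abs(y)<.02)
    q=W[m]
    if len(q)<15: print("ball few",len(q)); return
    r=least_squares(lambda b:np.linalg.norm(q-b,axis=1)-.014,q.mean(0)-[0,0,.005],loss="soft_l1",f_scale=.001)
    b=r.x; bl=(b[:2]-O)@[c,s]; print(n,"ball",np.round(b,4),len(q),round(np.median(abs(r.fun)),4),"lever",round(np.arctan2(bl+.085,b[2]-.045)+.5,3))
E
python3 - <<'E'
from plan import *
ball(); ball("top")
im,_,_=snap("scene"); cv2.imwrite("pics/lev.png",cv2.resize(im[170:340,90:330],None,fx=3.1,fy=3.1))
E
```

```text
scene ball [ 0.4656 -0.2949  0.1347] 125 0.0006 lever 0.438
ball few 0
```

View pics/lev.png

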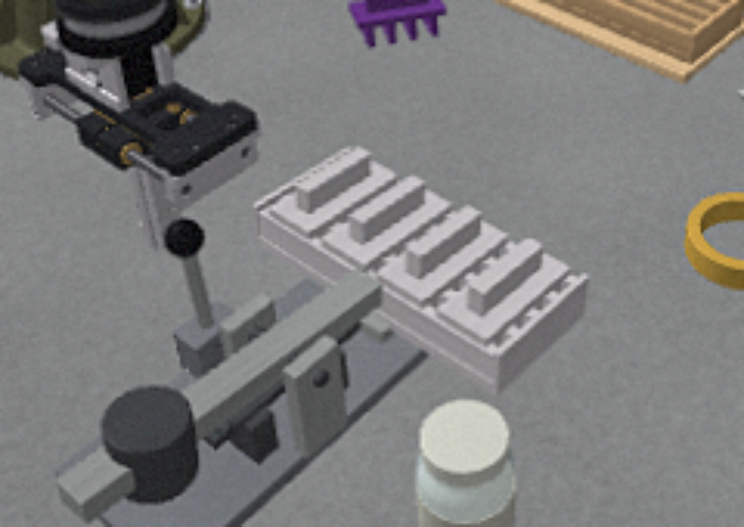

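The lever follows the finger: ball at crop (184,238), about 0.44 rad, with the beam level. Continuing.

>>> {"api": "carry_out", "payload": {
  "motion": [
    [[0,0.03,0],0],
    [[0,0.06,0],0],
    [[0,0.09,0],0],
    [[0,0.12,0],0],
    [[0,0.15,0],0],
    [[0,0.18,0],0],
    [[0,0.205,0],0],
    [[0,0.225,0],0],
    [[0,0.225,0],0]
  ]
}}

```text
time_s: 39.8
ee_pos: [0.4823, -0.2973, 0.111]
eef_rot: [-3.14, -0.001, 1.458]
force: [-4.6, -0.0, -2.9]
grip_width: 0.0006
grip_force: 1.7
```

```bash
cat >> plan.py <<'E'
def tilt(n="scene"):
    # sinks & cradle in a frame tilted: fit plane to rib tops
    im,W,P=snap(n); c,s=np.cos(CR[2]),np.sin(CR[2]); O=np.array([CR[0]+.14*s,CR[1]-.14*c])
    d=P[:,:2]-O; l=d@[c,s]; y=d@[-s,c]
    out=[]
    for sx in(.087,.029,-.029,-.087):
        m=(abs(l-sx)<.006)&(abs(y-.14)<.035)&(P[:,2]>.09)&(P[:,2]<.13)
        if m.sum()>10:
            k=np.polyfit(y[m]-.14,P[m,2],1); out.append((round(-np.arctan(k[0]),3),round(k[1]-.056,4),int(m.sum())))
    print("rib tilt, origin z:",out)
E
python3 - <<'E'
from plan import *
ball(); tilt()
E
```

```text
scene ball [ 0.5093 -0.3     0.1266] 125 0.0006 lever 0.94
rib tilt, origin z: [(np.float64(0.007), np.float64(0.0479), 130), (np.float64(-0.002), np.float64(0.0484), 123), (np.float64(0.015), np.float64(0.0487), 105), (np.float64(0.004), np.float64(0.0471), 92)]
```

>>> {"api": "carry_out", "payload": {
  "motion": [
    [[0,0.01,0],0],
    [[0,0.02,0],0],
    [[0,0.02,0],0],
    [[0,0.02,0],0],
    [[0,0.02,0],0]
  ]
}}

```text
time_s: 40.4
ee_pos: [0.486, -0.2979, 0.1115]
eef_rot: [-3.14, -0.001, 1.457]
force: [-5.5, 0.7, -4.7]
grip_width: 0.0005
grip_force: 2.6
```

Run:
```python
from plan import *
ball(); tilt()
im,_,_=snap("scene"); cv2.imwrite("pics/lev2.png",cv2.resize(im[170:340,90:330],None,fx=3.1,fy=3.1))
```

```text
scene ball [ 0.5129 -0.3005  0.1249] 124 0.0006 lever 0.985
rib tilt, origin z: [(np.float64(-0.0), np.float64(0.048), 126), (np.float64(-0.004), np.float64(0.0483), 122), (np.float64(0.021), np.float64(0.0485), 103), (np.float64(-0.032), np.float64(0.0474), 74)]
```

View pics/lev2.png

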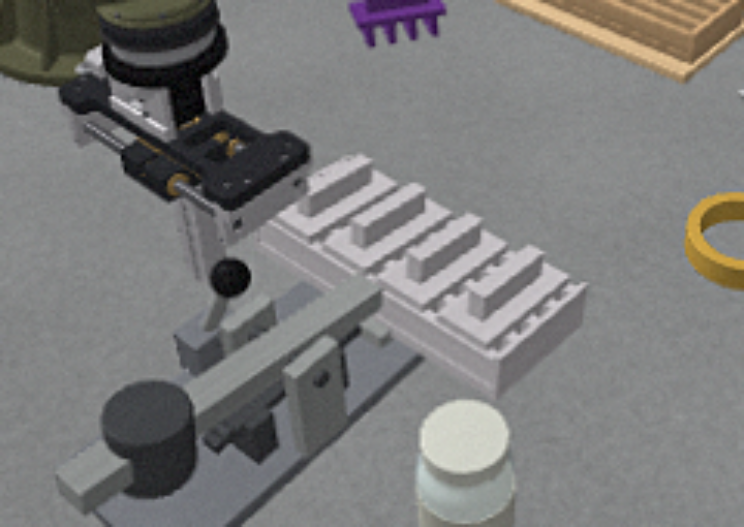

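The lever is right over (ball at crop (230,278)), the counterweight is up and the cradle is down. I'll check that the sinks still sit home in the tilted cradle's frame.

Run:
```python
from plan import *
im,W,P=snap("scene")
c,s=np.cos(CR[2]),np.sin(CR[2]); O=np.array([CR[0]+.14*s,CR[1]-.14*c,.082])
M=np.array([[c,s,0],[-s,c,0],[0,0,1]]); L=(P-O)@M.T
for th in(0.,.06,.09,.12,.15):
    Q=(L@R.from_euler('x',th).as_matrix().T)@M+O   # rotate cradle back up
    r=[fit(Q,SINK,frame(*CR,s=x,floor=.066),half=(.03,.058),zr=(.027,.07)) for x in(.087,.029,-.029,-.087)]
    cr=fit(Q,COMB+[((x,a[0][1],a[0][2]),a[1]) for x in(.087,.029,-.029,-.087) for a in SINK],(*CR[:2],.066,CR[2]),zr=(.006,.06))
    print(th,[(np.round(a[0][1:3],4).tolist(),round(a[1],2)) for a in r],np.round(cr[0],4),round(cr[1],2))
```

```text
0.0 [([-0.1718, 0.0702], np.float64(1.48)), ([-0.1662, 0.0721], np.float64(1.81)), ([-0.1596, 0.0705], np.float64(1.84)), ([-0.1534, 0.0701], np.float64(1.6))] [ 0.5721 -0.1657  0.0616 -0.1152] 1.09
0.06 [([-0.1751, 0.0681], np.float64(1.42)), ([-0.17, 0.0587], np.float64(0.71)), ([-0.1631, 0.0583], np.float64(0.82)), ([-0.1563, 0.0677], np.float64(1.43))] [ 0.5721 -0.1657  0.0673 -0.1149] 0.96
0.09 [([-0.1767, 0.0619], np.float64(0.63)), ([-0.1716, 0.0626], np.float64(0.68)), ([-0.1636, 0.0625], np.float64(0.76)), ([-0.1572, 0.0619], np.float64(0.77))] [ 0.572  -0.1666  0.0622 -0.1134] 0.76
0.12 [([-0.1772, 0.0658], np.float64(0.54)), ([-0.1719, 0.0664], np.float64(0.53)), ([-0.1639, 0.0664], np.float64(0.6)), ([-0.1577, 0.0659], np.float64(0.68))] [ 0.572  -0.1667  0.0661 -0.1132] 0.68
0.15 [([-0.178, 0.0799], np.float64(1.16)), ([-0.1725, 0.0703], np.float64(0.64)), ([-0.1646, 0.0704], np.float64(0.67)), ([-0.1586, 0.0814], np.float64(1.33))] [ 0.572  -0.1669  0.0701 -0.1132] 0.81
```

At a tilt of 0.12 rad all four fit home (residual 0.5–0.7 mm). Now over the ball to its far side.

>>> {"api": "carry_out", "payload": {
  "motion": [
    [[0,-0.03,0],0],
    [[0,-0.05,-0.1],0],
    [[0,-0.03,-0.2],0],
    [[0,0,-0.3],0],
    [[0,0.1,-0.3],0],
    [[0,0.2,-0.3],0],
    [[0,0.3,-0.3],0],
    [[0,0.33,-0.3],0],
    [[0,0.33,-0.2],0],
    [[0,0.33,-0.1],0],
    [[0,0.33,-0.015],0],
    [[0,0.33,-0.015],0]
  ]
}}

```text
time_s: 41.8
ee_pos: [0.5508, -0.3051, 0.1131]
eef_rot: [-3.139, -0.001, 1.457]
force: [-0.3, -0.1, 0.0]
grip_width: 0.0005
grip_force: 0.0
```

>>> {"api": "carry_out", "payload": {
  "motion": [
    [[0,-0.03,0],0],
    [[0,-0.06,0],0],
    [[0,-0.1,0],0],
    [[0,-0.14,0],0],
    [[0,-0.18,0],0],
    [[0,-0.22,0],0],
    [[0,-0.26,0],0],
    [[0,-0.3,0],0],
    [[0,-0.34,0],0],
    [[0,-0.38,0],0],
    [[0,-0.42,0],0],
    [[0,-0.42,0],0]
  ]
}}

```text
time_s: 43.0
ee_pos: [0.4683, -0.2964, 0.1165]
eef_rot: [3.139, 0.001, 1.457]
force: [0.0, 0.0, 1.7]
grip_width: 0.0003
grip_force: 0.4
```

Run:
```python
from plan import *
ball();tilt()
```

```text
scene ball [ 0.4446 -0.2923  0.1307] 51 0.0006 lever 0.198
rib tilt, origin z: [(np.float64(-0.115), np.float64(0.0593), 145), (np.float64(-0.035), np.float64(0.0602), 123), (np.float64(-0.081), np.float64(0.0597), 115), (np.float64(-0.079), np.float64(0.0586), 108)]
```

>>> {"api": "carry_out", "payload": {
  "motion": [
    [[0,-0.03,0],0],
    [[0,-0.06,0],0],
    [[0,-0.08,0],0],
    [[0,-0.095,0],0],
    [[0,-0.095,0],0],
    [[0,-0.095,0],0],
    [[0,-0.095,0],0]
  ]
}}

```text
time_s: 43.8
ee_pos: [0.4528, -0.2941, 0.1155]
eef_rot: [3.133, 0.001, 1.458]
force: [28.1, -2.5, -14.2]
grip_width: 0.0008
grip_force: 13.7
```

Run:
```python
from plan import *
ball()
L=[frame(*CR,s=s,floor=.066) for s in(.087,.029,-.029,-.087)]
see("scene",L)
```

```text
scene ball [ 0.4294 -0.2912  0.1232] 47 0.0005 lever 0.008
scene [ 0.6585 -0.177   0.0644 -0.1069] 0.54 767
scene [ 0.6006 -0.1715  0.065  -0.1161] 0.62 710
scene [ 0.5434 -0.1639  0.0649 -0.1159] 0.7 647
scene [ 0.486  -0.1573  0.0646 -0.0859] 0.68 609
```

The lever is back at 0 and all sinks are home. Back off, rise and go over the nearest sink.

>>> {"api": "carry_out", "payload": {
  "motion": [
    [[0,0.04,0],0],
    [[0,0.08,0],0],
    [[0,0.08,-0.1],0],
    [[0,0.08,-0.2],0],
    [[0,0.08,-0.32],0],
    [[0,0.08,-0.32],0]
  ]
}}

```text
time_s: 44.5
ee_pos: [0.4664, -0.2964, 0.1821]
eef_rot: [3.138, 0.002, 1.457]
force: [0.5, -0.8, -0.9]
grip_width: 0.0007
grip_force: 0.0
```

Run:
```python
from plan import *
ball()
S=(.4853,-.1590,.065,CR[2])
plan([("over",[(pose(S,.04),.04,1),(pose(S,.001),.015,2)])])
```

```text
scene ball [ 0.4294 -0.291   0.1238] 107 0.0009 lever 0.011
start [ 0.4659 -0.296   0.1801  1.4575] F [-0.4 -0.5 -1.2] w 0.0008 gf 0.0 t 44.55
over  [[[0.692,0.019,0.196],-0.0,5],[[0.692,0.019,0.391],-0.0,5]]
```

>>> {"api": "carry_out", "payload": {
  "motion": [
    [[0.15,0,0],0],
    [[0.32,0.01,0],0],
    [[0.5,0.015,0],0],
    [[0.66,0.019,0.05],0],
    [[0.692,0.019,0.12],0],
    [[0.692,0.019,0.2],0],
    [[0.692,0.019,0.26],0],
    [[0.692,0.019,0.32],0],
    [[0.692,0.019,0.37],0],
    [[0.692,0.019,0.39],0],
    [[0.692,0.019,0.39],0],
    [[0.692,0.019,0.39],0]
  ],
  "hand": 0.1
}}

```text
time_s: 45.75
ee_pos: [0.4851, -0.1588, 0.1014]
eef_rot: [3.141, 0.0, 1.457]
force: [-0.1, 0.4, -0.2]
grip_width: 0.0425
grip_force: 0.0
```

>>> {"api": "carry_out", "payload": {
  "motion": [
    [[0,0,0],0],
    [[0,0,0],0],
    [[0,0,0],0],
    [[0,0,0],0],
    [[0,0,0],0],
    [[0,0,0],0],
    [[0,0,0],0],
    [[0,0,0],0]
  ],
  "hand": 1
}}

```text
time_s: 46.55
ee_pos: [0.485, -0.1586, 0.1011]
eef_rot: [3.141, 0.0, 1.458]
force: [0.3, 0.8, 0.4]
grip_width: 0.0137
grip_force: 40.0
```

>>> {"api": "carry_out", "payload": {
  "motion": [
    [[0,0,-0.03],0],
    [[0,0,-0.07],0],
    [[0,0,-0.12],0],
    [[0,0,-0.17],0],
    [[0,0,-0.23],0],
    [[0,0,-0.3],0],
    [[0,0,-0.35],0],
    [[0,0,-0.35],0],
    [[0,0,-0.35],0]
  ]
}}

```text
time_s: 47.45
ee_pos: [0.4848, -0.1586, 0.1709]
eef_rot: [-3.142, -0.0, 1.458]
force: [0.3, 0.2, -3.8]
grip_width: 0.0139
grip_force: 40.0
```

```bash
cat >> plan.py <<'E'
def torack(s,zoff=0.,dy=0.,via=None):
    S=frame(*RK,s=s,floor=.022+zoff); S[0]-=np.sin(RK[2])*dy; S[1]+=np.cos(RK[2])*dy
    o=ctrl.get_obs(); a=o["ee_pos"]; b=np.array(pose(S,.045)); w=lambda f,z:(*(a[:2]+(b[:2]-a[:2])*f),z,o["eef_rot"][2]+f*((S[3]+np.pi/2)-o["eef_rot"][2]))
    plan([("t1",[(w(.35,.165),.03,2)]),("t2",[(w(.7,.165),.03,2)]),("t3",[(w(1,.14),.03,2)])])
    return S
E
python3 - <<'E'
from plan import *
held(); ball()
print(torack(-.087))
E
```

```text
held top off along sink x,y [-0.0023 -0.0027] z -0.0026 yaw -0.055 0.94 28
held scene off along sink x,y [0.0003 0.0008] z -0.0008 yaw 0.013 0.61 620
scene ball [ 0.4296 -0.2911  0.1237] 109 0.0007 lever 0.013
start [ 0.4847 -0.1585  0.1704  1.4575] F [-0.1 -0.5 -3.4] w 0.0137 gf 40.0 t 47.6
t1  [[[0.875,-0.227,0.027],0.001,9]]
t2  [[[0.873,-0.233,0.0],0.002,9]]
t3  [[[0.746,-0.209,0.125],0.001,8]]
[ 0.4121271   0.35286793  0.022      -0.138     ]
```

>>> {"api": "carry_out", "payload": {
  "motion": [
    [[0.06,-0.015,0],0],
    [[0.2,-0.05,0.01],0],
    [[0.35,-0.09,0.01],0],
    [[0.5,-0.13,0.02],0],
    [[0.65,-0.17,0.02],0.001],
    [[0.8,-0.21,0.03],0.001],
    [[0.86,-0.225,0.03],0.001],
    [[0.875,-0.227,0.03],0.001],
    [[0.875,-0.227,0.03],0.001]
  ]
}}

```text
time_s: 48.5
ee_pos: [0.4597, 0.0203, 0.1651]
eef_rot: [3.142, 0.0, 1.452]
force: [0.5, -0.0, -2.3]
grip_width: 0.0138
grip_force: 40.0
```

>>> {"api": "carry_out", "payload": {
  "motion": [
    [[0.06,-0.015,0],0],
    [[0.2,-0.055,0],0],
    [[0.35,-0.095,0],0],
    [[0.5,-0.135,0],0.001],
    [[0.65,-0.175,0],0.002],
    [[0.8,-0.215,0],0.002],
    [[0.86,-0.23,0],0.002],
    [[0.873,-0.233,0],0.002],
    [[0.873,-0.233,0],0.002]
  ]
}}

```text
time_s: 49.4
ee_pos: [0.4343, 0.1987, 0.1649]
eef_rot: [-3.141, 0.0, 1.439]
force: [0.4, -0.8, -2.6]
grip_width: 0.014
grip_force: 40.0
```

>>> {"api": "carry_out", "payload": {
  "motion": [
    [[0.06,-0.015,0],0],
    [[0.2,-0.055,0],0],
    [[0.35,-0.1,0.01],0],
    [[0.5,-0.14,0.02],0.001],
    [[0.63,-0.18,0.04],0.001],
    [[0.72,-0.2,0.06],0.001],
    [[0.746,-0.209,0.09],0.001],
    [[0.746,-0.209,0.11],0.001],
    [[0.746,-0.209,0.125],0.001],
    [[0.746,-0.209,0.125],0.001],
    [[0.746,-0.209,0.125],0.001]
  ]
}}

```text
time_s: 50.5
ee_pos: [0.4127, 0.3521, 0.1403]
eef_rot: [3.141, -0.0, 1.431]
force: [0.0, 0.5, -2.7]
grip_width: 0.0136
grip_force: 40.0
```

Run:
```python
from plan import *
held()
S=frame(*RK,s=-.087,floor=.022)
plan([("near",[(pose(S,.035),.005,3)]),("in",[(pose(S,.014),.005,3)]),("down",[(pose(S,.0),.005,3)])])
```

```text
held top off along sink x,y [ 0.0009 -0.001 ] z -0.0006 yaw 0.015 1.31 112
held scene off along sink x,y [0.0004 0.001 ] z 0.0004 yaw -0.009 0.83 273
start [0.4127 0.3524 0.1404 1.4317] F [-1.4  0.1 -2.5] w 0.0135 gf 40.0 t 50.6
near BAD [[[0.002,-0.003,0.237],-0.0,13]]
in  [[[-0.0,-0.0,0.105],-0.0,8]]
down  [[[-0.0,-0.0,0.07],-0.0,6]]
```

>>> {"api": "carry_out", "payload": {
  "motion": [
    [[0,0,0.05],0],
    [[0,0,0.12],0],
    [[0,0,0.18],0],
    [[0,-0.003,0.237],0],
    [[0,-0.003,0.26],0],
    [[0,-0.003,0.285],0],
    [[0,-0.003,0.31],0],
    [[0,-0.003,0.33],0],
    [[0,-0.003,0.342],0],
    [[0,-0.003,0.342],0],
    [[0,-0.003,0.342],0]
  ]
}}

```text
time_s: 51.7
ee_pos: [0.4119, 0.3528, 0.0718]
eef_rot: [3.141, -0.0, 1.432]
force: [0.3, -0.0, -2.6]
grip_width: 0.0137
grip_force: 40.0
```

>>> {"api": "carry_out", "payload": {
  "motion": [
    [[0,0,0.02],0],
    [[0,0,0.035],0],
    [[0,0,0.05],0],
    [[0,0,0.06],0],
    [[0,0,0.068],0],
    [[0,0,0.068],0],
    [[0,0,0.068],0]
  ]
}}

```text
time_s: 52.4
ee_pos: [0.4121, 0.3528, 0.0595]
eef_rot: [3.141, -0.0, 1.432]
force: [-5.7, -7.9, 16.0]
grip_width: 0.0137
grip_force: 40.0
```

>>> {"api": "carry_out", "payload": {
  "motion": [
    [[0,0,-0.003],0],
    [[0,0,-0.003],0],
    [[0,0,-0.003],0],
    [[0,0,-0.003],0],
    [[0,0,-0.003],0],
    [[0,0,-0.003],0],
    [[0,0,-0.1],0],
    [[0,0,-0.3],0],
    [[0,0,-0.55],0],
    [[0,0,-0.6],0],
    [[0,0,-0.6],0]
  ],
  "hand": 0.1
}}

```text
time_s: 53.5
ee_pos: [0.4124, 0.3532, 0.1797]
eef_rot: [3.139, -0.002, 1.432]
force: [0.1, 0.5, -1.4]
grip_width: 0.0424
grip_force: 0.0
```

Run:
```python
from plan import *
L=[frame(*RK,s=-.087,floor=.0235)]
r=see("scene",L)+see("top",L)
for x in r:
    d=x[:2]-RK[:2]; print("in rack",np.round([d@[np.cos(RK[2]),np.sin(RK[2])],d@[-np.sin(RK[2]),np.cos(RK[2])]],4))
L=[frame(*CR,s=s,floor=.066) for s in(.087,.029,-.029)]; see("scene",L)
T=(.5427,-.166,.065,CR[2])
o=ctrl.get_obs(); a=o["ee_pos"]; b=np.array(pose(T,.045)); w=lambda f,z:(*(a[:2]+(b[:2]-a[:2])*f),z,o["eef_rot"][2]+f*(b[3]-o["eef_rot"][2]))
plan([("t1",[(w(.35,.18),.05,0)]),("t2",[(w(.7,.18),.05,0)]),("t3",[(w(1,.15),.05,1),(pose(T,.001),.015,2)])])
```

```text
scene [ 0.4127  0.3523  0.0237 -0.1331] 1.0 243
top [ 0.4124  0.3517  0.0246 -0.1272] 1.59 253
in rack [-0.0863 -0.0005]
in rack [-0.0866 -0.0011]
scene [ 0.6585 -0.1769  0.0647 -0.111 ] 0.56 760
scene [ 0.6008 -0.1715  0.0653 -0.1145] 0.62 702
scene [ 0.5115 -0.1617  0.0647 -0.0852] 0.68 622
start [0.4113 0.3524 0.1763 1.4323] F [-0.1 -0.  -0.3] w 0.0426 gf 0.0 t 53.65
t1  [[[-0.867,0.353,-0.019],-0.001,4]]
t2  [[[-0.869,0.348,0.0],-0.002,4]]
t3  [[[-0.748,0.288,0.15],-0.001,5],[[-0.748,0.288,0.39],-0.001,6]]
```

Sink 1 is home in the rack. The third sink in the cradle was evidently knocked about 32 mm along the comb; I'll confirm before reaching for it.

Run:
```python
from plan import *
L=[(.511,-.163,.066,-.09)]
for n in("scene","top"):
    im,W,P=snap(n)
    x,m,N=fit(P,[SINK[1]],(.511,-.163,.066,-.09),half=(.014,.045),zr=(.038,.07)); print("rib",n,np.round(x,4),round(m,2),N)
    see(n,L)
    if n=="scene": cv2.imwrite("pics/kn.png",cv2.resize(im[190:310,150:300],None,fx=4,fy=4))
T=(.511,-.1632,.065,-.088)
o=ctrl.get_obs(); a=o["ee_pos"]; b=np.array(pose(T,.045)); w=lambda f,z:(*(a[:2]+(b[:2]-a[:2])*f),z,o["eef_rot"][2]+f*(b[3]-o["eef_rot"][2]))
plan([("t1",[(w(.35,.18),.05,0)]),("t2",[(w(.7,.18),.05,0)]),("t3",[(w(1,.15),.05,1),(pose(T,.001),.015,2)])])
```

```text
rib scene [ 0.5115 -0.1614  0.0648 -0.0881] 0.65 248
scene [ 0.5114 -0.1618  0.0647 -0.0855] 0.65 627
rib top [ 0.5132 -0.1653  0.0663 -0.1098] 1.54 106
top [ 0.5131 -0.1652  0.0649 -0.1163] 1.56 462
start [0.4115 0.3526 0.1769 1.4324] F [ 0.1 -0.   1. ] w 0.0423 gf 0.0 t 53.85
t1  [[[-0.87,0.297,-0.015],-0.003,4]]
t2  [[[-0.875,0.281,-0.0],-0.003,4]]
t3  [[[-0.755,0.226,0.15],-0.002,5],[[-0.755,0.226,0.39],-0.002,6]]
```

View pics/kn.png

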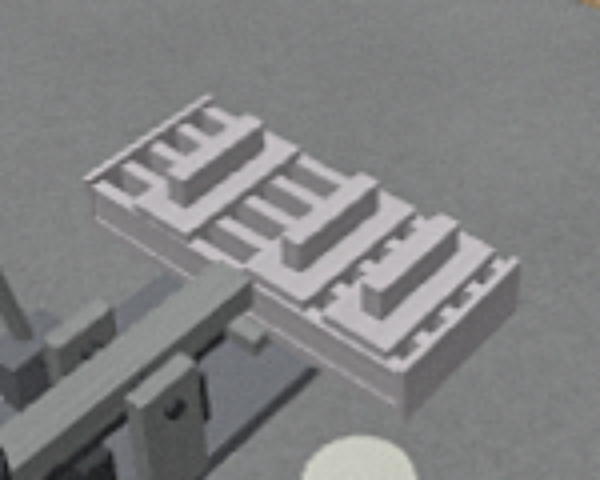

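The crop confirms it: the sink at (215,165) slid along the comb, still seated. I'm fetching it now.

>>> {"api": "carry_out", "payload": {
  "motion": [
    [[-0.2,0.07,0],-0.001],
    [[-0.42,0.14,-0.01],-0.002],
    [[-0.65,0.22,-0.01],-0.003],
    [[-0.82,0.28,-0.015],-0.003],
    [[-0.87,0.297,-0.015],-0.003],
    [[-0.87,0.297,-0.015],-0.003]
  ]
}}

```text
time_s: 54.45
ee_pos: [0.4468, 0.1714, 0.1808]
eef_rot: [-3.141, 0.0, 1.449]
force: [0.3, -0.5, 0.0]
grip_width: 0.0423
grip_force: 0.0
```

>>> {"api": "carry_out", "payload": {
  "motion": [
    [[-0.2,0.07,0],-0.001],
    [[-0.42,0.14,0],-0.002],
    [[-0.65,0.21,0],-0.002],
    [[-0.82,0.265,0],-0.002],
    [[-0.875,0.281,0],-0.002],
    [[-0.875,0.281,0],-0.002],
    [[-0.875,0.281,0],-0.002]
  ]
}}

```text
time_s: 55.15
ee_pos: [0.4815, -0.0067, 0.1808]
eef_rot: [-3.141, -0.0, 1.465]
force: [-0.9, 0.5, 0.7]
grip_width: 0.0423
grip_force: 0.0
```

>>> {"api": "carry_out", "payload": {
  "motion": [
    [[-0.2,0.06,0],-0.001],
    [[-0.42,0.13,0],-0.002],
    [[-0.6,0.18,0.02],-0.002],
    [[-0.72,0.22,0.06],-0.002],
    [[-0.755,0.23,0.12],-0.002],
    [[-0.755,0.23,0.15],-0.002],
    [[-0.755,0.23,0.15],-0.002],
    [[-0.755,0.23,0.15],-0.002]
  ]
}}

```text
time_s: 55.95
ee_pos: [0.5113, -0.1618, 0.1513]
eef_rot: [3.142, -0.0, 1.478]
force: [0.9, -0.3, 0.2]
grip_width: 0.0427
grip_force: 0.0
```

Run:
```python
from plan import *
T=(.512,-.1634,.065,-.095)
plan([("down",[(pose(T,.001),.015,2)])]); ball()
```

```text
start [ 0.5113 -0.1618  0.1513  1.4781] F [ 0.9 -0.3  0.2] w 0.0427 gf 0.0 t 55.95
down  [[[-0.008,0.004,0.247],0.0,6]]
scene ball [ 0.4295 -0.2916  0.1238] 108 0.0007 lever 0.013
```

>>> {"api": "carry_out", "payload": {
  "motion": [
    [[-0.008,0.004,0.06],0],
    [[-0.008,0.004,0.13],0],
    [[-0.008,0.004,0.19],0],
    [[-0.008,0.004,0.23],0],
    [[-0.008,0.004,0.247],0],
    [[-0.008,0.004,0.247],0],
    [[-0.008,0.004,0.247],0]
  ]
}}

```text
time_s: 56.7
ee_pos: [0.512, -0.165, 0.102]
eef_rot: [3.141, 0.0, 1.476]
force: [-0.1, -0.5, -0.1]
grip_width: 0.0427
grip_force: 0.0
```

>>> {"api": "carry_out", "payload": {
  "motion": [
    [[0,0,0],0],
    [[0,0,0],0],
    [[0,0,0],0],
    [[0,0,0],0],
    [[0,0,0],0],
    [[0,0,0],0],
    [[0,0,0],0],
    [[0,0,0],0]
  ],
  "hand": 1
}}

```text
time_s: 57.5
ee_pos: [0.5118, -0.1649, 0.1017]
eef_rot: [-3.142, -0.0, 1.476]
force: [-1.3, 0.2, 0.3]
grip_width: 0.0136
grip_force: 40.0
```

>>> {"api": "carry_out", "payload": {
  "motion": [
    [[0,0,-0.03],0],
    [[0,0,-0.07],0],
    [[0,0,-0.12],0],
    [[0,0,-0.17],0],
    [[0,0,-0.23],0],
    [[0,0,-0.3],0],
    [[0,0,-0.35],0],
    [[0,0,-0.35],0],
    [[0,0,-0.35],0]
  ]
}}

```text
time_s: 58.4
ee_pos: [0.5117, -0.1649, 0.1716]
eef_rot: [-3.142, -0.0, 1.476]
force: [-0.0, 0.7, -2.7]
grip_width: 0.0139
grip_force: 40.0
```

Run:
```python
from plan import *
held(); ball()
print(torack(-.029))
```

```text
held top off along sink x,y [-0.0012 -0.0015] z -0.0001 yaw 0.007 0.96 38
held scene off along sink x,y [0.0001 0.0027] z -0.0011 yaw -0.015 0.57 620
scene ball [ 0.4297 -0.2909  0.1239] 109 0.0007 lever 0.015
start [ 0.5115 -0.1648  0.171   1.4764] F [-0.2 -0.2 -3.2] w 0.0137 gf 40.0 t 58.55
t1  [[[0.881,-0.157,0.03],0.002,8]]
t2  [[[0.879,-0.168,-0.0],0.003,8]]
t3  [[[0.751,-0.159,0.125],0.002,8]]
[ 0.4695757   0.34488931  0.022      -0.138     ]
```

>>> {"api": "carry_out", "payload": {
  "motion": [
    [[0.06,-0.01,0],0],
    [[0.2,-0.035,0.01],0],
    [[0.35,-0.06,0.01],0],
    [[0.5,-0.09,0.02],0.001],
    [[0.65,-0.115,0.02],0.001],
    [[0.8,-0.14,0.03],0.002],
    [[0.865,-0.155,0.03],0.002],
    [[0.881,-0.157,0.03],0.002],
    [[0.881,-0.157,0.03],0.002]
  ]
}}

```text
time_s: 59.45
ee_pos: [0.4972, 0.0134, 0.1657]
eef_rot: [3.142, 0.0, 1.464]
force: [-0.3, -0.7, -3.4]
grip_width: 0.0138
grip_force: 40.0
```

>>> {"api": "carry_out", "payload": {
  "motion": [
    [[0.06,-0.01,0],0],
    [[0.2,-0.04,0],0.001],
    [[0.35,-0.065,0],0.002],
    [[0.5,-0.095,0],0.002],
    [[0.65,-0.125,0],0.003],
    [[0.8,-0.155,0],0.003],
    [[0.865,-0.165,0],0.003],
    [[0.879,-0.168,0],0.003],
    [[0.879,-0.168,0],0.003]
  ]
}}

```text
time_s: 60.35
ee_pos: [0.4826, 0.1913, 0.1655]
eef_rot: [-3.141, 0.0, 1.445]
force: [0.4, 0.1, -3.2]
grip_width: 0.0135
grip_force: 40.0
```

>>> {"api": "carry_out", "payload": {
  "motion": [
    [[0.06,-0.01,0],0],
    [[0.2,-0.04,0],0],
    [[0.35,-0.075,0.01],0.001],
    [[0.5,-0.105,0.02],0.001],
    [[0.63,-0.135,0.04],0.002],
    [[0.72,-0.15,0.06],0.002],
    [[0.746,-0.159,0.09],0.002],
    [[0.746,-0.159,0.11],0.002],
    [[0.746,-0.159,0.125],0.002],
    [[0.746,-0.159,0.125],0.002],
    [[0.746,-0.159,0.125],0.002]
  ]
}}

```text
time_s: 61.45
ee_pos: [0.47, 0.3432, 0.1409]
eef_rot: [3.141, -0.0, 1.431]
force: [0.2, -0.1, -3.5]
grip_width: 0.0137
grip_force: 40.0
```

```bash
cat >> plan.py <<'E'
def inrack(s,dy=0.,zoff=0.):
    held(); S=frame(*RK,s=s,floor=.022+zoff); S[0]-=np.sin(RK[2])*dy; S[1]+=np.cos(RK[2])*dy
    plan([("in",[(pose(S,.035),.005,0),(pose(S,.014),.005,3)]),("down",[(pose(S,.0015),.005,3)])])
E
python3 - <<'E'
from plan import *
inrack(-.029,-.0013)
E
```

```text
held top off along sink x,y [ 0.0015 -0.0002] z -0.0019 yaw -0.006 1.08 85
held scene off along sink x,y [0.0007 0.0025] z 0.0003 yaw -0.007 0.84 286
start [0.47   0.3435 0.141  1.4318] F [-1.5  0.5 -2.4] w 0.0136 gf 40.0 t 61.55
in BAD [[[0.0,-0.003,0.24],-0.0,10],[[0.0,-0.003,0.345],-0.0,8]]
down  [[[0.0,0.0,0.063],-0.0,6]]
```

>>> {"api": "carry_out", "payload": {
  "motion": [
    [[0,0,0.05],0],
    [[0,0,0.12],0],
    [[0,0,0.18],0],
    [[0,-0.003,0.237],0],
    [[0,-0.003,0.26],0],
    [[0,-0.003,0.285],0],
    [[0,-0.003,0.31],0],
    [[0,-0.003,0.33],0],
    [[0,-0.003,0.345],0],
    [[0,-0.003,0.345],0],
    [[0,-0.003,0.345],0]
  ]
}}

```text
time_s: 62.65
ee_pos: [0.4692, 0.344, 0.0718]
eef_rot: [3.141, -0.0, 1.432]
force: [0.5, -0.0, -2.4]
grip_width: 0.0137
grip_force: 40.0
```

>>> {"api": "carry_out", "payload": {
  "motion": [
    [[0,0,0.02],0],
    [[0,0,0.035],0],
    [[0,0,0.05],0],
    [[0,0,0.06],0],
    [[0,0,0.063],0],
    [[0,0,0.063],0],
    [[0,0,0.063],0]
  ]
}}

```text
time_s: 63.35
ee_pos: [0.4693, 0.3439, 0.0599]
eef_rot: [3.141, -0.0, 1.432]
force: [-3.5, -3.7, 7.6]
grip_width: 0.0136
grip_force: 40.0
```

>>> {"api": "carry_out", "payload": {
  "motion": [
    [[0,0,-0.003],0],
    [[0,0,-0.003],0],
    [[0,0,-0.003],0],
    [[0,0,-0.003],0],
    [[0,0,-0.003],0],
    [[0,0,-0.003],0],
    [[0,0,-0.1],0],
    [[0,0,-0.3],0],
    [[0,0,-0.55],0],
    [[0,0,-0.6],0],
    [[0,0,-0.6],0]
  ],
  "hand": 0.1
}}

```text
time_s: 64.45
ee_pos: [0.4697, 0.3443, 0.1808]
eef_rot: [3.139, -0.002, 1.432]
force: [-0.0, 0.6, -0.9]
grip_width: 0.0424
grip_force: 0.0
```

```bash
cat >> plan.py <<'E'
def back(slots,T):
    L=[frame(*RK,s=s,floor=.0235) for s in slots]
    for n in("scene","top"):
        for x in see(n,L):
            d=x[:2]-RK[:2]; print("   in rack",np.round([d@[np.cos(RK[2]),np.sin(RK[2])],d@[-np.sin(RK[2]),np.cos(RK[2])]],4))
    o=ctrl.get_obs(); a=o["ee_pos"]; b=np.array(pose(T,.045)); w=lambda f,z:(*(a[:2]+(b[:2]-a[:2])*f),z,o["eef_rot"][2]+f*(b[3]-o["eef_rot"][2]))
    plan([("t1",[(w(.35,.18),.05,0)]),("t2",[(w(.7,.18),.05,0)]),("t3",[(w(1,.15),.05,1),(pose(T,.001),.015,2)])])
E
python3 - <<'E'
from plan import *
see("scene",[frame(*CR,s=s,floor=.066) for s in(.087,.029)])
back((-.087,-.029),(.6004,-.1725,.065,CR[2]))
E
```

```text
scene [ 0.6585 -0.177   0.065  -0.1111] 0.52 765
scene [ 0.6007 -0.1716  0.0657 -0.1154] 0.56 706
scene [ 0.4128  0.353   0.0239 -0.1167] 0.93 238
scene [ 0.4703  0.3458  0.024  -0.1369] 0.83 248
   in rack [-0.0864  0.0002]
   in rack [-0.0284  0.001 ]
top [ 0.4124  0.35    0.0254 -0.1517] 1.34 31
top [ 0.4698  0.3434  0.0238 -0.0913] 1.54 205
   in rack [-0.0863 -0.0028]
   in rack [-0.0285 -0.0014]
start [0.4685 0.3436 0.1772 1.4323] F [-0.5 -0.  -0.8] w 0.0426 gf 0.0 t 64.6
t1  [[[-0.863,0.353,-0.014],-0.001,4]]
t2  [[[-0.864,0.348,-0.0],-0.002,4]]
t3  [[[-0.745,0.289,0.15],-0.001,5],[[-0.745,0.289,0.39],-0.001,6]]
```

>>> {"api": "carry_out", "payload": {
  "motion": [
    [[-0.2,0.08,0],0],
    [[-0.42,0.17,-0.01],0],
    [[-0.65,0.27,-0.01],-0.001],
    [[-0.82,0.34,-0.014],-0.001],
    [[-0.863,0.353,-0.014],-0.001],
    [[-0.863,0.353,-0.014],-0.001]
  ]
}}

```text
time_s: 65.2
ee_pos: [0.515, 0.1623, 0.1806]
eef_rot: [-3.14, 0.001, 1.437]
force: [-0.3, -0.2, -0.4]
grip_width: 0.0424
grip_force: 0.0
```

>>> {"api": "carry_out", "payload": {
  "motion": [
    [[-0.2,0.08,0],0],
    [[-0.42,0.17,0],-0.001],
    [[-0.65,0.26,0],-0.002],
    [[-0.82,0.33,0],-0.002],
    [[-0.864,0.348,0],-0.002],
    [[-0.864,0.348,0],-0.002],
    [[-0.864,0.348,0],-0.002]
  ]
}}

```text
time_s: 65.9
ee_pos: [0.5612, -0.0155, 0.1814]
eef_rot: [-3.141, -0.0, 1.453]
force: [0.3, 0.6, -0.0]
grip_width: 0.0424
grip_force: 0.0
```

>>> {"api": "carry_out", "payload": {
  "motion": [
    [[-0.2,0.08,0],0],
    [[-0.42,0.16,0],-0.001],
    [[-0.6,0.23,0.02],-0.001],
    [[-0.72,0.28,0.06],-0.001],
    [[-0.75,0.289,0.12],-0.001],
    [[-0.75,0.289,0.15],-0.001],
    [[-0.75,0.289,0.15],-0.001],
    [[-0.75,0.289,0.15],-0.001]
  ]
}}

```text
time_s: 66.7
ee_pos: [0.6011, -0.1714, 0.1522]
eef_rot: [3.141, -0.0, 1.459]
force: [0.8, -0.2, -0.3]
grip_width: 0.0422
grip_force: 0.0
```

Run:
```python
from plan import *
T=(.6004,-.1725,.065,CR[2])
plan([("down",[(pose(T,.001),.015,2)])]); ball()
```

```text
start [ 0.6011 -0.1714  0.1522  1.4592] F [ 0.8 -0.2 -0.3] w 0.0422 gf 0.0 t 66.7
down  [[[-0.006,-0.003,0.251],0.0,6]]
scene ball [ 0.4298 -0.2912  0.1242] 107 0.0008 lever 0.017
```

>>> {"api": "carry_out", "payload": {
  "motion": [
    [[0,-0.002,0.06],0],
    [[0,-0.002,0.13],0],
    [[0,-0.002,0.19],0],
    [[0,-0.002,0.235],0],
    [[0,-0.002,0.25],0],
    [[0,-0.002,0.25],0],
    [[0,-0.002,0.25],0]
  ]
}}

```text
time_s: 67.45
ee_pos: [0.6008, -0.1731, 0.1023]
eef_rot: [3.141, 0.0, 1.457]
force: [0.3, 0.9, 0.2]
grip_width: 0.0424
grip_force: 0.0
```

>>> {"api": "carry_out", "payload": {
  "motion": [
    [[0,0,0],0],
    [[0,0,0],0],
    [[0,0,0],0],
    [[0,0,0],0],
    [[0,0,0],0],
    [[0,0,0],0],
    [[0,0,0],0],
    [[0,0,0],0]
  ],
  "hand": 1
}}

```text
time_s: 68.25
ee_pos: [0.6006, -0.1731, 0.1019]
eef_rot: [3.141, 0.0, 1.458]
force: [0.5, -0.7, 0.2]
grip_width: 0.014
grip_force: 40.0
```

>>> {"api": "carry_out", "payload": {
  "motion": [
    [[0,0,-0.03],0],
    [[0,0,-0.07],0],
    [[0,0,-0.12],0],
    [[0,0,-0.17],0],
    [[0,0,-0.23],0],
    [[0,0,-0.3],0],
    [[0,0,-0.35],0],
    [[0,0,-0.35],0],
    [[0,0,-0.35],0]
  ]
}}

```text
time_s: 69.15
ee_pos: [0.6004, -0.173, 0.1717]
eef_rot: [-3.141, -0.0, 1.457]
force: [-0.4, -0.2, -2.8]
grip_width: 0.0138
grip_force: 40.0
```

Run:
```python
from plan import *
held(); ball()
print(torack(.029))
```

```text
held top off along sink x,y [-0.0032 -0.0021] z -0.001 yaw -0.053 0.92 23
held scene off along sink x,y [0.     0.0015] z -0.0007 yaw -0.0 0.52 681
scene ball [ 0.4298 -0.2908  0.124 ] 104 0.0006 lever 0.015
start [ 0.6003 -0.1729  0.1711  1.4575] F [ 0.1 -0.5 -3.1] w 0.0137 gf 40.0 t 69.3
t1  [[[0.872,-0.228,0.031],0.001,9]]
t2  [[[0.871,-0.234,-0.0],0.002,9]]
t3  [[[0.743,-0.21,0.125],0.001,8]]
[ 0.5270243   0.33691069  0.022      -0.138     ]
```

>>> {"api": "carry_out", "payload": {
  "motion": [
    [[0.06,-0.015,0],0],
    [[0.2,-0.05,0.01],0],
    [[0.35,-0.09,0.01],0],
    [[0.5,-0.13,0.02],0],
    [[0.65,-0.17,0.02],0.001],
    [[0.8,-0.21,0.03],0.001],
    [[0.86,-0.225,0.03],0.001],
    [[0.872,-0.228,0.03],0.001],
    [[0.872,-0.228,0.03],0.001]
  ]
}}

```text
time_s: 70.2
ee_pos: [0.575, 0.0053, 0.1658]
eef_rot: [3.142, 0.0, 1.452]
force: [-0.0, -0.1, -2.7]
grip_width: 0.0134
grip_force: 40.0
```

>>> {"api": "carry_out", "payload": {
  "motion": [
    [[0.06,-0.015,0],0],
    [[0.2,-0.055,0],0],
    [[0.35,-0.095,0],0],
    [[0.5,-0.135,0],0.001],
    [[0.65,-0.175,0],0.002],
    [[0.8,-0.215,0],0.002],
    [[0.86,-0.23,0],0.002],
    [[0.871,-0.234,0],0.002],
    [[0.871,-0.234,0],0.002]
  ]
}}

```text
time_s: 71.1
ee_pos: [0.5494, 0.1834, 0.1657]
eef_rot: [-3.141, 0.0, 1.438]
force: [0.1, -0.3, -2.6]
grip_width: 0.0137
grip_force: 40.0
```

>>> {"api": "carry_out", "payload": {
  "motion": [
    [[0.06,-0.015,0],0],
    [[0.2,-0.055,0],0],
    [[0.35,-0.1,0.01],0],
    [[0.5,-0.14,0.02],0.001],
    [[0.63,-0.18,0.04],0.001],
    [[0.72,-0.2,0.06],0.001],
    [[0.74,-0.21,0.09],0.001],
    [[0.74,-0.21,0.11],0.001],
    [[0.74,-0.21,0.125],0.001],
    [[0.74,-0.21,0.125],0.001],
    [[0.74,-0.21,0.125],0.001]
  ]
}}

```text
time_s: 72.2
ee_pos: [0.5275, 0.3355, 0.1411]
eef_rot: [3.141, -0.0, 1.431]
force: [-0.8, -0.2, -3.0]
grip_width: 0.0138
grip_force: 40.0
```

Run:
```python
from plan import *
inrack(.029,-.0005)
```

```text
held top off along sink x,y [-0.0004 -0.0011] z -0.0019 yaw -0.005 1.13 59
held scene off along sink x,y [0.0007 0.0019] z 0.0007 yaw -0.0 0.78 297
start [0.5274 0.3358 0.1412 1.4318] F [-0.6 -0.2 -2.9] w 0.0138 gf 40.0 t 72.3
in BAD [[[0.003,-0.003,0.241],-0.0,10],[[0.003,-0.003,0.346],-0.0,8]]
down  [[[-0.0,0.0,0.063],-0.0,6]]
```

>>> {"api": "carry_out", "payload": {
  "motion": [
    [[0,0,0.05],0],
    [[0,0,0.12],0],
    [[0.002,0,0.18],0],
    [[0.002,-0.003,0.237],0],
    [[0.002,-0.003,0.26],0],
    [[0.002,-0.003,0.285],0],
    [[0.002,-0.003,0.31],0],
    [[0.002,-0.003,0.33],0],
    [[0.002,-0.003,0.346],0],
    [[0.002,-0.003,0.346],0],
    [[0.002,-0.003,0.346],0]
  ]
}}

```text
time_s: 73.4
ee_pos: [0.5267, 0.3367, 0.0718]
eef_rot: [3.141, -0.0, 1.432]
force: [0.6, 1.7, -2.8]
grip_width: 0.0135
grip_force: 40.0
```

>>> {"api": "carry_out", "payload": {
  "motion": [
    [[0,0,0.02],0],
    [[0,0,0.035],0],
    [[0,0,0.05],0],
    [[0,0,0.06],0],
    [[0,0,0.063],0],
    [[0,0,0.063],0],
    [[0,0,0.063],0]
  ]
}}

```text
time_s: 74.1
ee_pos: [0.5267, 0.3367, 0.0596]
eef_rot: [3.141, -0.0, 1.432]
force: [-2.5, -2.3, 5.3]
grip_width: 0.0136
grip_force: 40.0
```

>>> {"api": "carry_out", "payload": {
  "motion": [
    [[0,0,-0.003],0],
    [[0,0,-0.003],0],
    [[0,0,-0.003],0],
    [[0,0,-0.003],0],
    [[0,0,-0.003],0],
    [[0,0,-0.003],0],
    [[0,0,-0.1],0],
    [[0,0,-0.3],0],
    [[0,0,-0.55],0],
    [[0,0,-0.6],0],
    [[0,0,-0.6],0]
  ],
  "hand": 0.1
}}

```text
time_s: 75.2
ee_pos: [0.5272, 0.337, 0.181]
eef_rot: [3.139, -0.002, 1.432]
force: [-0.7, -0.1, 0.2]
grip_width: 0.0423
grip_force: 0.0
```

Run:
```python
from plan import *
see("scene",[frame(*CR,s=s,floor=.066) for s in(.087,)])
back((-.087,-.029,.029),(.6581,-.178,.065,CR[2]))
```

```text
scene [ 0.6585 -0.1772  0.0663 -0.1128] 0.58 770
scene [ 0.4127  0.3533  0.024  -0.1347] 0.93 238
scene [ 0.4702  0.3459  0.0238 -0.1421] 0.78 257
scene [ 0.5275  0.3389  0.0239 -0.1359] 0.82 261
   in rack [-0.0865  0.0005]
   in rack [-0.0285  0.0011]
   in rack [0.0292 0.0021]
top [ 0.4121  0.3529  0.0235 -0.138 ] nan 0
top [0.4642 0.3415 0.0252 0.0183] 0.6 13
top [ 0.5253  0.3354  0.0238 -0.1284] 1.4 154
   in rack [-0.087  0.   ]
   in rack [-0.0339 -0.0041]
   in rack [ 0.0275 -0.0017]
start [0.526  0.3364 0.177  1.4324] F [-0.8 -0.5 -0.5] w 0.0424 gf 0.0 t 75.35
t1  [[[-0.86,0.353,-0.015],-0.001,4]]
t2  [[[-0.861,0.348,0.0],-0.002,4]]
t3  [[[-0.743,0.289,0.15],-0.001,5],[[-0.743,0.289,0.39],-0.001,6]]
  return _methods._mean(a, axis=axis, dtype=dtype,
  ret = ret.dtype.type(ret / rcount)
```

>>> {"api": "carry_out", "payload": {
  "motion": [
    [[-0.2,0.08,0],0],
    [[-0.42,0.17,-0.01],0],
    [[-0.65,0.27,-0.01],-0.001],
    [[-0.82,0.34,-0.015],-0.001],
    [[-0.86,0.353,-0.015],-0.001],
    [[-0.86,0.353,-0.015],-0.001]
  ]
}}

```text
time_s: 75.95
ee_pos: [0.5726, 0.1556, 0.1807]
eef_rot: [-3.14, 0.001, 1.437]
force: [0.3, 0.8, -0.1]
grip_width: 0.0419
grip_force: 0.0
```

>>> {"api": "carry_out", "payload": {
  "motion": [
    [[-0.2,0.08,0],0],
    [[-0.42,0.17,0],-0.001],
    [[-0.65,0.26,0],-0.002],
    [[-0.82,0.33,0],-0.002],
    [[-0.861,0.348,0],-0.002],
    [[-0.861,0.348,0],-0.002],
    [[-0.861,0.348,0],-0.002]
  ]
}}

```text
time_s: 76.65
ee_pos: [0.6189, -0.0213, 0.1816]
eef_rot: [-3.141, -0.0, 1.453]
force: [-0.8, -0.7, -0.4]
grip_width: 0.0425
grip_force: 0.0
```

>>> {"api": "carry_out", "payload": {
  "motion": [
    [[-0.2,0.08,0],0],
    [[-0.42,0.16,0],-0.001],
    [[-0.6,0.23,0.02],-0.001],
    [[-0.72,0.28,0.06],-0.001],
    [[-0.745,0.289,0.12],-0.001],
    [[-0.745,0.289,0.15],-0.001],
    [[-0.745,0.289,0.15],-0.001],
    [[-0.745,0.289,0.15],-0.001],
    [[-0.745,0.289,0.15],-0.001]
  ]
}}

```text
time_s: 77.55
ee_pos: [0.659, -0.177, 0.1529]
eef_rot: [3.141, 0.0, 1.459]
force: [0.1, 0.1, 0.1]
grip_width: 0.042
grip_force: 0.0
```

Run:
```python
from plan import *
T=(.6581,-.178,.065,CR[2])
plan([("down",[(pose(T,.001),.015,2)])]); ball()
```

```text
start [ 0.659  -0.177   0.1529  1.4588] F [0.1 0.1 0.1] w 0.042 gf 0.0 t 77.55
down  [[[-0.006,-0.004,0.255],0.0,6]]
scene ball [ 0.4295 -0.291   0.1241] 108 0.0007 lever 0.013
```

>>> {"api": "carry_out", "payload": {
  "motion": [
    [[-0.002,-0.003,0.06],0],
    [[-0.002,-0.003,0.13],0],
    [[-0.002,-0.003,0.19],0],
    [[-0.002,-0.003,0.235],0],
    [[-0.002,-0.003,0.252],0],
    [[-0.002,-0.003,0.252],0],
    [[-0.002,-0.003,0.252],0]
  ]
}}

```text
time_s: 78.3
ee_pos: [0.6583, -0.1785, 0.1021]
eef_rot: [3.141, 0.0, 1.457]
force: [-0.1, 0.3, 0.3]
grip_width: 0.0424
grip_force: 0.0
```

>>> {"api": "carry_out", "payload": {
  "motion": [
    [[0,0,0],0],
    [[0,0,0],0],
    [[0,0,0],0],
    [[0,0,0],0],
    [[0,0,0],0],
    [[0,0,0],0],
    [[0,0,0],0],
    [[0,0,0],0]
  ],
  "hand": 1
}}

```text
time_s: 79.1
ee_pos: [0.658, -0.1784, 0.1017]
eef_rot: [3.142, -0.0, 1.457]
force: [-0.6, -0.0, 1.6]
grip_width: 0.0136
grip_force: 40.0
```

>>> {"api": "carry_out", "payload": {
  "motion": [
    [[0,0,-0.03],0],
    [[0,0,-0.07],0],
    [[0,0,-0.12],0],
    [[0,0,-0.17],0],
    [[0,0,-0.23],0],
    [[0,0,-0.3],0],
    [[0,0,-0.35],0],
    [[0,0,-0.35],0],
    [[0,0,-0.35],0]
  ]
}}

```text
time_s: 80.0
ee_pos: [0.658, -0.1784, 0.1715]
eef_rot: [-3.141, -0.0, 1.457]
force: [0.4, 0.1, -2.4]
grip_width: 0.0136
grip_force: 40.0
```

Run:
```python
from plan import *
held(); ball()
print(torack(.087))
```

```text
held top off along sink x,y [-0.0013 -0.0015] z -0.001 yaw -0.001 0.55 13
held scene off along sink x,y [0.0003 0.0015] z 0.0002 yaw 0.001 0.48 715
scene ball [ 0.4297 -0.2907  0.1239] 107 0.0006 lever 0.014
start [ 0.6578 -0.1784  0.1709  1.4575] F [ 0.2 -0.1 -1.9] w 0.0141 gf 40.0 t 80.15
t1  [[[0.868,-0.228,0.029],0.001,8]]
t2  [[[0.866,-0.233,0.0],0.002,8]]
t3  [[[0.739,-0.209,0.125],0.001,8]]
[ 0.5844729   0.32893207  0.022      -0.138     ]
```

>>> {"api": "carry_out", "payload": {
  "motion": [
    [[0.06,-0.015,0],0],
    [[0.2,-0.05,0.01],0],
    [[0.35,-0.09,0.01],0],
    [[0.5,-0.13,0.02],0],
    [[0.65,-0.17,0.02],0.001],
    [[0.8,-0.21,0.03],0.001],
    [[0.855,-0.225,0.03],0.001],
    [[0.868,-0.228,0.03],0.001],
    [[0.868,-0.228,0.03],0.001]
  ]
}}

```text
time_s: 81.05
ee_pos: [0.6324, -0.001, 0.1657]
eef_rot: [3.142, 0.0, 1.451]
force: [-0.3, -0.4, -1.8]
grip_width: 0.0134
grip_force: 40.0
```

>>> {"api": "carry_out", "payload": {
  "motion": [
    [[0.06,-0.015,0],0],
    [[0.2,-0.055,0],0],
    [[0.35,-0.095,0],0],
    [[0.5,-0.135,0],0.001],
    [[0.65,-0.175,0],0.002],
    [[0.8,-0.215,0],0.002],
    [[0.855,-0.23,0],0.002],
    [[0.866,-0.233,0],0.002],
    [[0.866,-0.233,0],0.002]
  ]
}}

```text
time_s: 81.95
ee_pos: [0.6069, 0.1761, 0.1656]
eef_rot: [-3.142, 0.0, 1.438]
force: [-0.9, -0.7, -2.1]
grip_width: 0.0138
grip_force: 40.0
```

>>> {"api": "carry_out", "payload": {
  "motion": [
    [[0.06,-0.015,0],0],
    [[0.2,-0.055,0],0],
    [[0.35,-0.1,0.01],0],
    [[0.5,-0.14,0.02],0.001],
    [[0.63,-0.18,0.04],0.001],
    [[0.71,-0.2,0.06],0.001],
    [[0.736,-0.209,0.09],0.001],
    [[0.736,-0.209,0.11],0.001],
    [[0.736,-0.209,0.125],0.001],
    [[0.736,-0.209,0.125],0.001],
    [[0.736,-0.209,0.125],0.001]
  ]
}}

```text
time_s: 83.05
ee_pos: [0.5851, 0.3274, 0.1409]
eef_rot: [3.141, -0.0, 1.431]
force: [0.6, -0.2, -2.2]
grip_width: 0.0138
grip_force: 40.0
```

Run:
```python
from plan import *
inrack(.087,-.0006)
```

```text
held top off along sink x,y [-0.0016 -0.0013] z 0.0004 yaw 0.022 0.9 67
held scene off along sink x,y [0.0007 0.0021] z 0.0018 yaw -0.008 0.82 307
start [0.585  0.3277 0.141  1.4317] F [ 0.1  0.6 -3.6] w 0.0137 gf 40.0 t 83.15
in BAD [[[0.003,-0.004,0.24],-0.0,10],[[0.003,-0.004,0.345],-0.0,8]]
down  [[[-0.0,0.0,0.063],-0.0,6]]
```

>>> {"api": "carry_out", "payload": {
  "motion": [
    [[0,0,0.05],0],
    [[0,0,0.12],0],
    [[0.002,0,0.18],0],
    [[0.002,-0.003,0.237],0],
    [[0.002,-0.003,0.26],0],
    [[0.002,-0.003,0.285],0],
    [[0.002,-0.003,0.31],0],
    [[0.002,-0.003,0.33],0],
    [[0.002,-0.003,0.346],0],
    [[0.002,-0.003,0.346],0],
    [[0.002,-0.003,0.346],0]
  ]
}}

```text
time_s: 84.25
ee_pos: [0.5843, 0.3287, 0.0716]
eef_rot: [3.141, -0.0, 1.432]
force: [-1.1, -0.4, -3.0]
grip_width: 0.014
grip_force: 40.0
```

>>> {"api": "carry_out", "payload": {
  "motion": [
    [[0,0,0.02],0],
    [[0,0,0.035],0],
    [[0,0,0.05],0],
    [[0,0,0.06],0],
    [[0,0,0.065],0],
    [[0,0,0.065],0],
    [[0,0,0.065],0]
  ]
}}

```text
time_s: 84.95
ee_pos: [0.5842, 0.3287, 0.0586]
eef_rot: [3.141, -0.0, 1.432]
force: [0.3, -0.6, -2.1]
grip_width: 0.0139
grip_force: 40.0
```

>>> {"api": "carry_out", "payload": {
  "motion": [
    [[0,0,-0.003],0],
    [[0,0,-0.003],0],
    [[0,0,-0.003],0],
    [[0,0,-0.003],0],
    [[0,0,-0.003],0],
    [[0,0,-0.003],0],
    [[0,0,-0.1],0],
    [[0,0,-0.3],0],
    [[0,0,-0.55],0],
    [[0,0,-0.8],0],
    [[0,0,-0.8],0]
  ],
  "hand": 0.1
}}

```text
time_s: 86.05
ee_pos: [0.586, 0.3296, 0.2267]
eef_rot: [3.132, -0.007, 1.432]
force: [0.8, 0.6, 1.0]
grip_width: 0.042
grip_force: 0.0
```

>>> {"api": "carry_out", "payload": {
  "motion": [
    [[-0.2,0,-0.1],0],
    [[-0.4,0,-0.1],0],
    [[-0.6,0,-0.1],0],
    [[-0.8,0,-0.1],0],
    [[-0.95,0,-0.1],0],
    [[-0.95,0,-0.1],0],
    [[-0.95,0,-0.1],0]
  ]
}}

```text
time_s: 86.75
ee_pos: [0.558, 0.1403, 0.2384]
eef_rot: [3.142, -0.0, 1.431]
force: [-0.4, 0.3, -0.0]
grip_width: 0.0424
grip_force: 0.0
```

Run:
```python
from plan import *
L=[frame(*RK,s=s,floor=.0235) for s in(-.087,-.029,.029,.087)]
for n in("scene","top"):
    for x in see(n,L):
        d=x[:2]-RK[:2]; print("   in rack",np.round([d@[np.cos(RK[2]),np.sin(RK[2])],d@[-np.sin(RK[2]),np.cos(RK[2])]],4))
ball(); im,_,_=snap("scene"); cv2.imwrite("pics/end.png",cv2.resize(im[100:350,100:420],None,fx=2.3,fy=2.3))
```

```text
scene [ 0.4129  0.3533  0.0236 -0.1356] 0.85 242
scene [ 0.4704  0.3464  0.0237 -0.1293] 0.89 257
scene [ 0.5277  0.3383  0.0237 -0.1354] 0.79 263
scene [ 0.5852  0.33    0.0238 -0.1408] 0.75 277
   in rack [-0.0863  0.0006]
   in rack [-0.0284  0.0016]
   in rack [0.0295 0.0015]
   in rack [0.0876 0.0012]
top [ 0.413   0.3502  0.0235 -0.1262] 1.73 462
top [ 0.4721  0.3428  0.0235 -0.1398] 1.56 456
top [ 0.5262  0.3353  0.0231 -0.1578] 1.58 447
top [ 0.5846  0.3272  0.0234 -0.1453] 1.32 450
   in rack [-0.0858 -0.0026]
   in rack [-0.0262 -0.0017]
   in rack [ 0.0285 -0.0017]
   in rack [ 0.0874 -0.0017]
scene ball [ 0.4296 -0.2911  0.1239] 107 0.0006 lever 0.013
```

View pics/end.png

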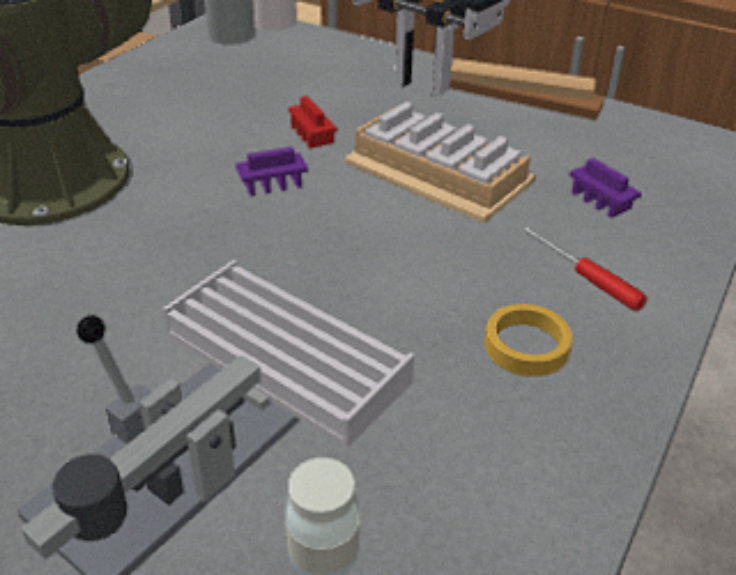

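All four sinks stand home in the rack (crop (395,120) to (492,155)). The cradle is empty and level, the lever is at 0, and the tape, jar and screwdriver are where they were.

```bash
python3 -c "
from station import ctrl
print(ctrl.hand_in())"
```

```text
the job is handed in; nothing more can be done
None
```

The job is handed in: all four heat sinks were weighed as one batch and now stand fully home in the rack's comb, the beam is arrested level, and the tape, jar and screwdriver look undisturbed; the hand-in call returned no verdict.

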